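# Free the seized dowels of a wall-box jig and build the next box in it

## Task

The assembly jig for round wall boxes still has its hold-down strap pinned across it by one or two seized T-handled dowels: work each dowel out by twisting it back and forth while drawing it upward (a straight pull only lifts the jig, which just stands in its locating frame and must stay down), and put the dowels and then the strap away in the grey tray. Then build the next box squarely in the jig's pocket: the white box body down on the floor with its open side up, all the orange extension rings that lie on the bench on top of it, and last the white cover disc with its spigot down. Leave the multimeter, the breaker strip and the screwdriver where they are; parts may get knocked while you work, so check the result.

Things in the scene. Friction and masses are not known exactly. Their poses are not given: they have to be found in the camera images.
- jig_frame: fixed black base board 180 (x) by 250 (y) by 6 with low rails (top 16 above the bench) that locate the jig: an aluminium plate 128 (x) by 208 (y), on it two blue cheeks 80 (x) by 52 (y), tops 78 above the bench, centred at y = +72 and -72, each with a dowel bore 30 deep at its middle. Origin: centre of the underside, on the bench
- jig (a joint): how far the jig has been lifted out of its frame (m); 0 = down. Nothing but its own 2.2 kg holds it down
- pocket (a point): centre of the jig's pocket floor, 18 above the bench; axes are the jig's. Between the cheeks four upright steel guide faces at 45 degrees, 33 from the pocket's axis, 59 tall, centre parts of diameter 62. The pocket is open toward +x and -x, 36 clear between the guides: fingers closing along the jig's x go down there
- strap: steel hold-down strap, 44 (x) by 196 (y) by 12, lying across the cheek tops over the pocket, with a red grip rib on the middle, 14 (x) by 44 (y), rising from 12 to 44 above the underside. 0.4 kg. Origin: centre of its underside, long axis y
- dowel1: steel dowel, 78 long, 0.16 kg, seized upright in the jig's +y bore (one or both dowels are there). Shank diameter 16, 30 deep in the bore and on through the strap; collar of diameter 26 from 43.5 to 49.5 above its lower end; yellow T-handle bar 50 long (own x), 12 wide (y), 14 high (64 to 78 above the lower end). Origin: centre of its lower end, z up
- dowel1_grip (a point): middle of dowel1's handle bar, 71 above its lower end, axes as the dowel's. Pulled straight it does not slip (over 40 N) and lifts the jig; while being twisted (about 0.5 N m) it slides up easily: rise some 2 to 4 mm per radian of twist, to and fro, about 0.5 rad either way, until it has risen 30 mm and is loose
- dowel2: steel dowel, 78 long, 0.16 kg, seized upright in the jig's -y bore (one or both dowels are there). Shank diameter 16, 30 deep in the bore and on through the strap; collar of diameter 26 from 43.5 to 49.5 above its lower end; yellow T-handle bar 50 long (own x), 12 wide (y), 14 high (64 to 78 above the lower end). Origin: centre of its lower end, z up
- dowel2_grip (a point): middle of dowel2's handle bar, 71 above its lower end, axes as the dowel's. Pulled straight it does not slip (over 40 N) and lifts the jig; while being twisted (about 0.5 N m) it slides up easily: rise some 2 to 4 mm per radian of twist, to and fro, about 0.5 rad either way, until it has risen 30 mm and is loose
- tray: fixed grey open tray, outside 250 (x) by 200 (y) by 45 high, walls and floor 4. Origin: centre of its underside. Dowels and strap go anywhere inside it, lying as they fall
- box_body: white round wall-box body, diameter 62, 40 high, wall 4, open at the top, standing upright on the bench. 90 g. Origin: centre of its underside, z toward the open side
- ring1: orange plastic extension ring, outside diameter 62, bore 54, 14 high, lying flat; stacks on the box body's rim or on another ring, either side up. 40 g. One, two or all three rings are there. Origin: centre of its underside; z up as it lies
- ring2: orange plastic extension ring, outside diameter 62, bore 54, 14 high, lying flat; stacks on the box body's rim or on another ring, either side up. 40 g. One, two or all three rings are there. Origin: centre of its underside; z up as it lies
- ring3: orange plastic extension ring, outside diameter 62, bore 54, 14 high, lying flat; stacks on the box body's rim or on another ring, either side up. 40 g. One, two or all three rings are there. Origin: centre of its underside; z up as it lies
- cover: white cover disc: flange of diameter 62, 7 thick, over a spigot of diameter 48, 6 high, which drops into the top ring's bore; lies spigot down, the flange from 6 to 13 above the bench. 60 g. Origin: centre of the spigot's underside, z up through the flange
- multimeter: yellow multimeter 150 by 78 by 34 lying on the bench: leave alone. Origin: centre of its underside
- breaker_strip: 160 long piece of steel rail with white breakers and terminals, 80 wide, 77 high: leave alone. Origin: centre of its underside, long axis x
- screwdriver: red-handled screwdriver 200 long on the bench: leave alone. Origin: middle of its length, handle to its -x

How it is judged (in metres and radians):
On the way, in this order (a step that is already met when the one before it is completed fails the run):
1. every dowel is drawn and taken off the jig (horizontal distance between each of dowel1, dowel2 and pocket above 0.12 m), for 0.2 s.
2. the strap is lifted off the jig (horizontal distance between strap and pocket above 0.15 m), for 0.2 s.
3. the box body stands on the pocket floor, open side up (horizontal distance between box_body and pocket below 0.005 m and z of box_body in the frame of pocket between -0.004 and 0.004 m and angle between box_body's own z axis and vertical below 0.06 rad), for 0.2 s.
4. all rings lie squarely on the body (horizontal distance between each of ring1, ring2, ring3 and pocket below 0.006 m and z of ring1 in the frame of box_body between 0.037 and 0.071 m and angle between the z axis of each of ring1, ring2, ring3 and the z axis of pocket, either way round below 0.06 rad and z of ring2 in the frame of box_body between 0.037 and 0.071 m and z of ring3 in the frame of box_body between 0.037 and 0.071 m), for 0.2 s.
At the end, for the whole second after the job is handed in: Dowels and strap at rest inside the tray; body on the pocket floor, open side up, within 5 mm of the axis; all rings on it and the cover, spigot down, on top, each within 6 mm of the axis and at rest; all within 3 degrees of square; jig down in its frame (all of step 3 and all of step 4 and x of dowel1 in the frame of tray between -0.125 and 0.125 m and y of dowel1 in the frame of tray between -0.1 and 0.1 m and z of each of dowel1, dowel2, strap in the frame of tray below 0.06 m and linear speed of each of dowel1, dowel2, strap, ring1, ring2, ring3, box_body, cover below 0.02 m/s and angular speed of each of dowel1, dowel2, strap, ring1, ring2, ring3, box_body, cover below 0.3 rad/s and x of dowel2 in the frame of tray between -0.125 and 0.125 m and y of dowel2 in the frame of tray between -0.1 and 0.1 m and x of strap in the frame of tray between -0.125 and 0.125 m and y of strap in the frame of tray between -0.1 and 0.1 m and horizontal distance between cover and pocket below 0.006 m and angle between cover's own z axis and vertical below 0.06 rad and z of cover in the frame of box_body between 0.045 and 0.08 m and z of cover in the frame of ring1 above 0.005 m and z of cover in the frame of ring2 above 0.005 m and z of cover in the frame of ring3 above 0.005 m and value of joint jig below 0.002 m); the robot touches nothing.
It fails at once if the jig is lifted more than 6 mm in its frame (value of joint jig above 0.006 m).
It fails at once if the multimeter is moved more than 20 mm (distance of multimeter from where it was at the start of the episode above 0.02 m).
It fails at once if the breaker strip is moved more than 20 mm (distance of breaker_strip from where it was at the start of the episode above 0.02 m).
It fails at once if the screwdriver is moved more than 20 mm (distance of screwdriver from where it was at the start of the episode above 0.02 m).
Of dowel1, dowel2 only 1 to 2 are there at a start; the rules pass over those that are not, and their reading is None.
Of ring1, ring2, ring3 only 1 to 3 are there at a start; the rules pass over those that are not, and their reading is None.
At some moment in a run one of box_body, ring1, ring2, ring3, cover may be knocked a few centimetres aside while the robot is not near it.
It also fails if it takes over 210 s, if anything falls off the work surface, if the arm or the gripper's body presses on something with over 40 N, if the wrist force passes 120 N, or if a joint passes its speed limit or range.

## Robot

A 6-joint arm with a two-finger parallel gripper is mounted at the origin on the work surface. World frame = base frame: x ahead of the robot, y to its left, z up, the work surface at z = 0. Lengths are in m, angles in degrees, forces in N, time in s.
With the tool pointing down it reaches from about 0.35 to 0.875 m from the base axis. Payload 4.2 kg.
Tool frame: the origin (TCP) lies on the centre line of the jaws, within the pads' length; the fingertips stand tip_reach ahead of it and the grasp point (between the pads) is the TCP (tip_reach is the distance from the TCP to the fingertips, in m); z points along the fingers, y is the line along which they close (so a half turn about z gives the same grasp; the last joint's range is limited). The gripper opens to 87 mm and grips with 3 to 60 N. Pads are 19 mm wide; open, the fingers measure 117 mm over their backs; the gripper's body (75 mm by 190 mm) begins 51 mm behind the grasp point.
Start: joints at [-50.271, 22.042, 0.453, 0, -68.411, -14.817], TCP at [0.263, -0.567, 0.242] pointing down, gripper open.
Joint ranges: [-179.83, 179.83], [-69.29, 118.12], [-61.27, 80.66], [-181.25, 117.63], [-171.15, -9.14], [-177.46, 177.46]. Speed limits (degrees/s): [159.86, 159.86, 180, 180, 180, 180].

## Interface

Orientations are given as a 3x3 rotation matrix whose columns are the frame's x, y, z axes.
In Python, from station import sense, capture, finish_job, tip_reach gives the robot as it stands.
- The arm moves only by the tool arm_command, never from a script. Its argument "deltas" is a list of rows, each a list of 7 numbers: the turn, a rotation vector about the tool's x, y, z in rad, then the shift along the tool's x, y, z in cm, then the closure, from -1 (fully open) to 1 (shut), so that 0 is half open. In form: [[rx, ry, rz, dx, dy, dz, hand], ...]. A call has 1 to 8 rows; each row is the pose to reach, as a shift and turn from the pose commanded when the call began, along the tool's axes at that moment; what a row does not reach only later rows make up. A row lasts 1/12 s, in which the tool goes at most 41.7 mm and 7.16 degrees, less where a joint would pass 70% of its speed; a pose out of reach is approached as far as the arm can. A call with a gripper value outside its range is refused whole. The fingers move at their own pace and stop on an object; the grip force is fixed at half the most. Time passes only in rows, so rows that repeat a pose let the fingers close. It gives the time, the measured TCP pose, the force, the opening and the grip force at its end, in the units of the state.
- sense(): the state, without advancing time (a new reading comes with each control period).
- capture(name): name is "scene" or "top" or "wrist"; returns a dict with "pixels" (480x640x3 uint8, blue, green, red), "fovy" (degrees; the focal length in pixels is half the picture's height over the tangent of half this angle, whatever the lens; pixels are square), "cx", "cy" (the principal point, pixels), "rvec" (rotation vector, rad) and "tvec" (3), from world to camera coordinates, as OpenCV has them. Camera axes: x right, y down, z forward; pixel columns grow to the right and rows downward; lengths in m; the calibration is good to about 2 mm. A picture is of the moment at which its call begins. There is no depth.
- finish_job(): hands the job in; it is judged then, once.
The state is a dict: "time_s": time; "joints": joint angles; "joint_velocities": joint speeds; "effort": joint torques, N m; "tcp_pos": TCP position; "ee_rot": TCP orientation; "wrist_force": force on the tool from outside, world axes, zero at the start; "moment": the same for the moment, N m; "gripper_width": opening from 0.0 (shut) to 1.0 (fully open); "gripper_force": force on a finger pad.
Only numpy, scipy, OpenCV 4.12 (cv2) and the standard library are available. Lean on these libraries where they do the work, as an engineer would, in place of code of your own. Each camera call takes 0.05 s, during which the arm holds its last target. There are 200 camera calls.

## Working session

There is one attempt and no reset: what is moved stays moved. The work goes in short steps, Python scripts to look and compute and a tool call to move; the robot and the scene stay as the last step left them, time stands still between calls to the robot, and variables do not carry over. Pictures are saved under pics/ and viewed, at most 14 in all, crops included, and the job is handed in when it is done.

Besides the shell and the picture viewer there is one more tool, called after "Call:" in YAML: its name, and indented under it one key for each argument. arm_command: Moves the arm, as the interface text tells. Its arguments: {"type":"object","properties":{"deltas":{"type":"array"}},"required":["deltas"]}

```bash
ls; mkdir -p pics
cat > h.py <<'E'
import numpy as np, cv2
from station import sense, capture, finish_job, tip_reach
def cam(c):
    f=240/np.tan(np.radians(c["fovy"])/2)
    return np.array([[f,0,c["cx"]],[0,f,c["cy"]],[0,0,1]]), cv2.Rodrigues(np.array(c["rvec"],float))[0], np.array(c["tvec"],float).ravel()
def ray(c,uv,z):
    K,R,t=cam(c); o=-R.T@t
    uv=np.atleast_2d(np.array(uv,float)); d=np.c_[uv,np.ones(len(uv))]@np.linalg.inv(K).T@R
    return o+d*((z-o[2])/d[:,2])[:,None]
def proj(c,p):
    K,R,t=cam(c); q=(np.atleast_2d(p)@R.T+t)@K.T
    return q[:,:2]/q[:,2:]
E
python3 - <<'E'
from h import *
for n in("scene","top","wrist"):
    c=capture(n); cv2.imwrite(f"pics/{n}0.png",c["pixels"]); K,R,t=cam(c); print(n,K[0,0],c["cx"],c["cy"],(-R.T@t).round(3),R.round(3).tolist())
s=sense(); print(s,tip_reach)
E
```

```text
pics
scene 621.3821232246497 316.6363441596466 241.1107661426847 [1.416 0.292 1.097] [[-0.337, 0.941, -0.016], [0.71, 0.243, -0.661], [-0.619, -0.234, -0.75]]
top 596.7075124455502 320.60594285893933 246.30348326248992 [ 0.498 -0.041  1.162] [[-0.011, -1.0, -0.008], [-0.998, 0.011, -0.057], [0.057, 0.007, -0.998]]
wrist 389.8765943294821 322.8817899900285 244.8112891365554 [ 0.203 -0.594  0.384] [[-0.421, 0.907, 0.002], [0.881, 0.408, 0.24], [0.217, 0.103, -0.971]]
{'time_s': 0.15, 'joints': array([-5.02714533e+01,  2.20800096e+01,  3.99232773e-01, -1.91396429e-02,
       -6.84120094e+01, -1.48174193e+01]), 'joint_velocities': array([ 0.04505953, -0.1389986 ,  0.28497998,  0.12148289, -0.02690695,
        0.07279938]), 'effort': array([-5.52322344e-04, -3.91052556e+01,  1.87586707e+01,  4.22235802e+00,
        1.23650499e-02, -1.42445970e-04]), 'tcp_pos': array([ 0.26310276, -0.56646714,  0.24073124]), 'ee_rot': array([[-9.07014051e-01, -4.21099605e-01, -7.96154499e-04],
       [-4.21100342e-01,  9.07012909e-01,  1.44398545e-03],
       [ 1.14060706e-04,  1.64497603e-03, -9.99998641e-01]]), 'wrist_force': array([ 0.01990694, -0.23644151, -0.04621703]), 'moment': array([ 0.0371303 ,  0.03551774, -0.00687313]), 'gripper_force': 0.0, 'gripper_width': 1.0013330577214175} 0.019
```

View pics/top0.png

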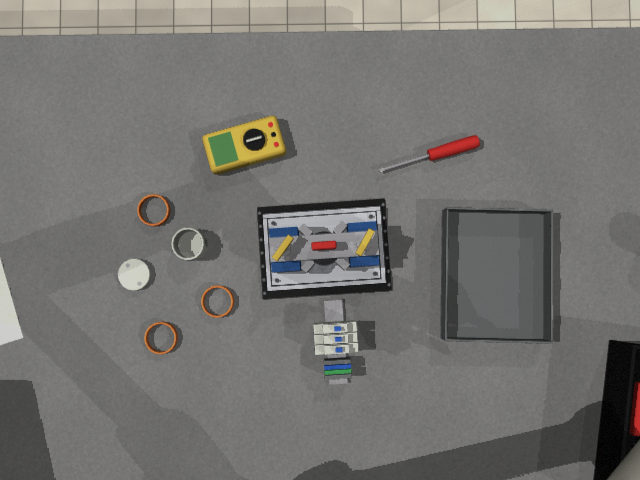

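View pics/scene0.png

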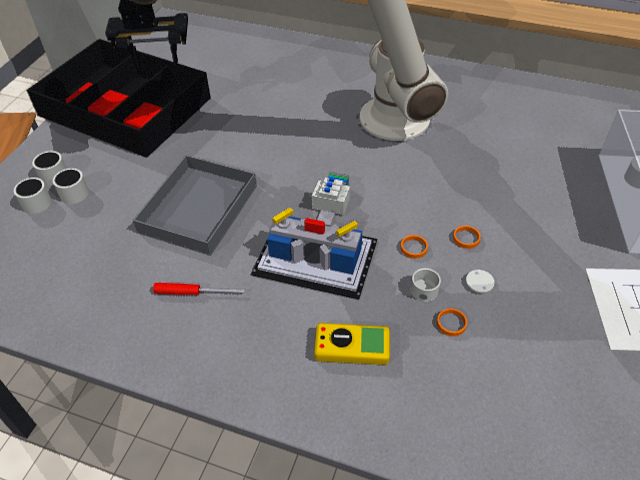

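Top view: two dowels (yellow bars at (283,248) and (366,242)), rib at (323,245), tray about (500,274), rings at (153,210), (217,301), (160,338), body at (187,243) and cover at (134,274). The breakers stand close to the jig's -x side.

```bash
cat >> h.py <<'E'
def blobs(m,amin):
    n,l,st,ce=cv2.connectedComponentsWithStats(m.astype(np.uint8))
    return [(l==i) for i in range(1,n) if st[i,4]>amin]
def hsv(c): return [x.astype(int) for x in cv2.split(cv2.cvtColor(c["pixels"],cv2.COLOR_BGR2HSV))]
def cont(b): return max(cv2.findContours(b.astype(np.uint8),cv2.RETR_EXTERNAL,cv2.CHAIN_APPROX_NONE)[0],key=len)
def rect(c,b,z):
    q=ray(c,cont(b)[:,0]+0.0,z)[:,:2]*1000
    (x,y),(w,h),a=cv2.minAreaRect(q.astype(np.float32))
    if w<h: w,h,a=h,w,a+90
    return np.round([x,y,w,h,(a+90)%180-90],1)   # mm, long-axis angle deg
def circ(c,b,z):
    q=ray(c,cont(b)[:,0]+0.0,z)[:,:2]*1000
    (x,y),(w,h),a=cv2.fitEllipse(q.astype(np.float32)); return np.round([x,y,w,h],1)
def rings(c,z=.014,a=60):
    H,S,V=hsv(c); return [circ(c,b,z) for b in blobs((H>4)&(H<18)&(S>150)&(V>90),a)]
def whites(c,a=150):
    H,S,V=hsv(c); return blobs((S<40)&(V>170),a)
E
python3 - <<'E'
from h import *
for n in("top","scene"):
    c=capture(n); H,S,V=hsv(c); print(n)
    for b in blobs((H>20)&(H<35)&(S>120)&(V>120),40): print("yel",b.sum(),rect(c,b,.126))
    for b in blobs(((H<4)|(H>174))&(S>150)&(V>120),40): print("red",b.sum(),rect(c,b,.122))
    print("rings",rings(c))
    for b in whites(c): print("wh",b.sum(),circ(c,b,.04),circ(c,b,.013))
    if n=="top":
        print("tray", ray(c,[[443,208],[553,208],[443,341],[553,341]],.045).round(3).tolist())
        for b in blobs(V<35,800): print("dark",b.sum(),rect(c,b,.016))
E
```

```text
top
yel 1784 [739.7 100.9 136.1  69.  -74.6]
yel 186 [ 563.9 -109.7   48.6   11.6  -29.3]
yel 179 [555.7  33.8  48.3  11.  -36. ]
red 562 [ 729.8 -269.2   90.9   20.2  -73.9]
red 173 [559.8 -38.2  40.9  12.6 -86.8]
red 201 [ 274.1 -570.8   84.6    8.5   -2.3]
rings [array([638. , 291.7,  59.3,  59.4]), array([460.3, 167.3,  58.8,  60.5]), array([391.8, 275.9,  59.1,  61. ])]
wh 241 [1036.2  562.6   22.5   51.3] [1049.1  577.1   23.1   52.6]
wh 937 [1020.2  502.4   58.7   80.3] [1032.8  515.5   60.1   82.3]
wh 391 [1033.8  432.5   24.3   80.6] [1046.7  443.9   24.9   82.5]
wh 810 [1020.3  358.    55.1   77.1] [1032.9  367.6   56.5   78.9]
wh 320 [1034.2  284.1   17.4   92.9] [1047.1  291.9   17.8   95.1]
wh 887 [1017.7  209.5   54.1   81.8] [1030.2  215.5   55.4   83.8]
wh 462 [1022.7  143.5   44.4   72.7] [1035.3  147.9   45.5   74.4]
wh 775 [1017.8   64.9   49.2   80.5] [1030.3   67.5   50.4   82.5]
wh 245 [1032.    -6.4   12.8   94.7] [1044.9   -5.6   13.1   96.9]
wh 821 [1015.3  -82.2   49.3   82.9] [1027.8  -83.2   50.4   84.9]
wh 798 [1014.8 -154.2   48.1   82.7] [1027.2 -157.  
[... 2337 characters left out ...]
d 472 [ 817.6 -234.2   93.4   25.5  -73.4]
rings [array([ 405.6, -989.3,   93. ,  222.2]), array([396.1, 277.9,  60.7,  69.4]), array([464. , 169.6,  60.2,  69.1]), array([641.7, 293. ,  60.4,  67.4])]
wh 182 [-202.    62.8   83.8  111.7] [-243.4   56.9   86.   114.6]
wh 982 [  295.3 -1047.5   103.    193.8] [  266.7 -1081.7   105.6   198.7]
wh 279 [74.5 73.4 53.8 85.3] [40.2 67.9 55.1 87.5]
wh 1276 [562.3 -38.8 185.6 260.5] [540.5 -47.2 190.4 267.2]
wh 172 [569.3 220.1  58.2  60.2] [547.7 218.3  59.7  61.8]
wh 482 [535.5 328.9  56.9  58.4] [513.  329.9  58.4  59.9]
wh 3288 [492.3 605.3 102.2 248.3] [468.7 613.3 104.8 254.7]
wh 2914 [1185.5 -333.2   63.1  268.1] [1179.6 -349.2   64.7  274.9]
```

Call:
arm_command:
  deltas:
    - [0, 0, 0.946, -23.3, 14.4, -1, 0]
    - [0, 0, 0.946, -23.3, 14.4, -1, 0]
    - [0, 0, 0.946, -23.3, 14.4, -1, 0]
    - [0, 0, 0.946, -23.3, 14.4, -1, 0]
    - [0, 0, 0.946, -23.3, 14.4, -1, 0]
    - [0, 0, 0.946, -23.3, 14.4, -1, 0]
    - [0, 0, 0.946, -23.3, 14.4, -1, 0]
    - [0, 0, 0.946, -23.3, 14.4, -1, 0]

```text
time_s: 0.92
tcp_pos: [0.4162, -0.3346, 0.252]
ee_rot: [[-0.882, 0.472, 0.002], [0.472, 0.882, 0.0], [-0.001, 0.001, -1.0]]
wrist_force: [0.1, -0.3, -0.8]
gripper_width: 0.528
gripper_force: 0.0
```

Call:
arm_command:
  deltas:
    - [0, 0, 0, -1.9, 27.3, -1, 0]
    - [0, 0, 0, -1.9, 27.3, -1, 0]
    - [0, 0, 0, -1.9, 27.3, -1, 0]
    - [0, 0, 0, -1.9, 27.3, -1, 0]
    - [0, 0, 0, -1.9, 27.3, -1, 0]
    - [0, 0, 0, -1.9, 27.3, -1, 0]
    - [0, 0, 0, -1.9, 27.3, -1, 0]
    - [0, 0, 0, -1.9, 27.3, -1, 0]

```text
time_s: 1.58
tcp_pos: [0.5617, -0.1025, 0.2612]
ee_rot: [[-0.884, 0.467, 0.001], [0.467, 0.884, 0.0], [-0.001, 0.001, -1.0]]
wrist_force: [0.1, -0.6, -1.0]
gripper_width: 0.502
gripper_force: 0.0
```

```bash
cat >> h.py <<'E'
def yaw(s): return np.degrees(np.arctan2(s["ee_rot"][1,0],s["ee_rot"][0,0]))
def go(x,y,z,a):
    "mm, deg -> row to send (half turn allowed); shifts in cm along present tool axes"
    s=sense(); R=s["ee_rot"]; d=R.T@(np.array([x,y,z])-s["tcp_pos"]*1000)/10
    dy=(a-yaw(s)+90)%180-90
    c,q=np.cos(np.radians(yaw(s)+dy)),np.sin(np.radians(yaw(s)+dy))
    r=cv2.Rodrigues(R.T@np.array([[c,q,0],[q,-c,0],[0,0,-1]]))[0].ravel()
    print("t %.1f at"%s["time_s"],(s["tcp_pos"]*1000).round(1),"yaw %.1f j6 %.0f"%(yaw(s),s["joints"][5]),"F",s["wrist_force"].round(1),"w %.2f"%s["gripper_width"],"row",r.round(3),d.round(2))
E
python3 - <<'E'
from h import *
c=capture("wrist"); cv2.imwrite("pics/w1.png",c["pixels"]); H,S,V=hsv(c)
for b in blobs((H>20)&(H<35)&(S>120)&(V>120),100): print("yel",b.sum(),rect(c,b,.126))
for b in blobs(((H<4)|(H>174))&(S>150)&(V>120),100): print("red",b.sum(),rect(c,b,.122))
go(563.9,-109.7,119,-29.3)
E
```

```text
yel 1515 [553.1  32.3  48.9  15.  -36.3]
yel 968 [ 562.3 -108.6   49.4   10.9  -28.3]
yel 2920 [674.   69.1  68.7  60.4 -18.4]
red 1240 [556.2 -38.4  42.8  16.4 -86.8]
t 1.6 at [ 560.2 -104.2  261.1] yaw 152.1 j6 -124 F [ 0.  -1.3 -0.9] w 0.50 row [-0.    -0.     0.025] [-0.59 -0.31 14.21]
```

View pics/w1.png

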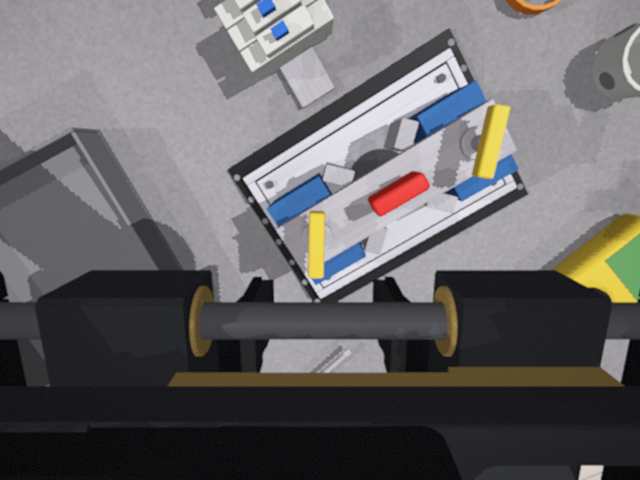

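Call:
arm_command:
  deltas:
    - [0, 0, 0, 0, 0, 3, 0]
    - [0, 0, 0, 0, 0, 6, 0]
    - [0, 0, 0, 0, 0, 9, 0]
    - [0, 0, 0, 0, 0, 11, 0]
    - [0, 0, 0, 0, 0, 11, 0]
    - [0, 0, 0, 0, 0, 11, 0]
    - [0, 0, 0, 0, 0, 11, 0]
    - [0, 0, 0, 0, 0, 11, 0]

```text
time_s: 2.3
tcp_pos: [0.5604, -0.1066, 0.1536]
ee_rot: [[-0.882, 0.471, 0.004], [0.471, 0.882, -0.0], [-0.003, 0.002, -1.0]]
wrist_force: [0.4, -0.1, 0.0]
gripper_width: 0.499
gripper_force: 0.0
```

Run:
```python
from h import *
go(563,-109.2,119,-28.8)
```

```text
t 2.3 at [ 560.4 -106.6  153.6] yaw 151.9 j6 -124 F [ 0.4 -0.1  0. ] w 0.50 row [0.002 0.003 0.012] [-0.34 -0.11  3.46]
```

Call:
arm_command:
  deltas:
    - [0, 0, 0.012, -0.34, -0.11, 1, 0]
    - [0, 0, 0.012, -0.34, -0.11, 2.5, 0]
    - [0, 0, 0.012, -0.34, -0.11, 3.45, 0]
    - [0, 0, 0.012, -0.34, -0.11, 3.45, 0]
    - [0, 0, 0.012, -0.34, -0.11, 3.45, 0]
    - [0, 0, 0.012, -0.34, -0.11, 3.45, 0]

```text
time_s: 2.8
tcp_pos: [0.5623, -0.1088, 0.1176]
ee_rot: [[-0.877, 0.481, 0.001], [0.481, 0.877, -0.0], [-0.001, 0.0, -1.0]]
wrist_force: [0.1, 0.4, 0.4]
gripper_width: 0.499
gripper_force: 0.0
```

Call:
arm_command:
  deltas:
    - [0, 0, 0, 0, 0, 0, 1]
    - [0, 0, 0, 0, 0, 0, 1]
    - [0, 0, 0, 0, 0, 0, 1]
    - [0, 0, 0, 0, 0, 0, 1]
    - [0, 0, 0, 0, 0, 0, 1]
    - [0, 0, 0, 0, 0, 0, 1]

```text
time_s: 3.3
tcp_pos: [0.5619, -0.1087, 0.1172]
ee_rot: [[-0.876, 0.482, 0.0], [0.482, 0.876, 0.0], [-0.0, 0.0, -1.0]]
wrist_force: [-0.1, 3.1, 0.2]
gripper_width: 0.129
gripper_force: 30.4
```

Run:
```python
from h import *
s=sense();go(563,-109.2,119,-28.8);print(s["moment"],s["gripper_force"])
```

```text
t 3.3 at [ 561.9 -108.7  117.2] yaw 151.2 j6 -124 F [-0.1  3.1  0.2] w 0.13 row [0. 0. 0.] [-0.12  0.01 -0.18]
[ 0.80944292 -0.08036246 -0.00268932] 30.427510254085064
```

Call:
arm_command:
  deltas:
    - [0, 0, 0.1, 0, 0, -0.02, 1]
    - [0, 0, 0.2, 0, 0, -0.05, 1]
    - [0, 0, 0.3, 0, 0, -0.08, 1]
    - [0, 0, 0.4, 0, 0, -0.11, 1]
    - [0, 0, 0.3, 0, 0, -0.14, 1]
    - [0, 0, 0.2, 0, 0, -0.17, 1]
    - [0, 0, 0.1, 0, 0, -0.2, 1]
    - [0, 0, 0, 0, 0, -0.23, 1]

```text
time_s: 3.97
tcp_pos: [0.5612, -0.1083, 0.1177]
ee_rot: [[-0.878, 0.479, -0.001], [0.479, 0.878, 0.002], [0.002, 0.001, -1.0]]
wrist_force: [1.5, 2.7, -7.4]
gripper_width: 0.136
gripper_force: 30.2
```

Run:
```python
from h import *
s=sense();go(563,-109.2,119,-28.8);print(s["moment"],s["gripper_force"])
```

```text
t 4.0 at [ 561.2 -108.3  117.7] yaw 151.3 j6 -124 F [ 1.5  2.7 -7.4] w 0.14 row [ 0.001 -0.002  0.003] [-0.2   0.   -0.13]
[ 0.4849415  -0.58215675 -0.26041517] 30.179226994514465
```

Call:
arm_command:
  deltas:
    - [0, 0, -0.12, 0, 0, -0.02, 1]
    - [0, 0, -0.24, 0, 0, -0.05, 1]
    - [0, 0, -0.36, 0, 0, -0.08, 1]
    - [0, 0, -0.48, 0, 0, -0.11, 1]
    - [0, 0, -0.48, 0, 0, -0.11, 1]
    - [0, 0, -0.36, 0, 0, -0.14, 1]
    - [0, 0, -0.24, 0, 0, -0.17, 1]
    - [0, 0, -0.12, 0, 0, -0.2, 1]

```text
time_s: 4.63
tcp_pos: [0.5608, -0.1083, 0.1189]
ee_rot: [[-0.924, 0.381, -0.003], [0.381, 0.925, 0.001], [0.003, -0.0, -1.0]]
wrist_force: [3.5, 0.1, -13.2]
gripper_width: 0.136
gripper_force: 30.2
```

Call:
arm_command:
  deltas:
    - [0, 0, 0.12, 0, 0, -0.02, 1]
    - [0, 0, 0.24, 0, 0, -0.05, 1]
    - [0, 0, 0.36, 0, 0, -0.08, 1]
    - [0, 0, 0.48, 0, 0, -0.11, 1]
    - [0, 0, 0.6, 0, 0, -0.14, 1]
    - [0, 0, 0.6, 0, 0, -0.14, 1]
    - [0, 0, 0.48, 0, 0, -0.17, 1]
    - [0, 0, 0.36, 0, 0, -0.2, 1]

```text
time_s: 5.3
tcp_pos: [0.5609, -0.1082, 0.1209]
ee_rot: [[-0.74, 0.673, -0.003], [0.673, 0.74, 0.002], [0.003, -0.0, -1.0]]
wrist_force: [3.7, 0.1, -16.2]
gripper_width: 0.14
gripper_force: 30.2
```

Run:
```python
from h import *
s=sense();go(563,-109.2,119,-28.8);print(s["moment"],s["gripper_force"])
c=capture("wrist"); cv2.imwrite("pics/w2.png",c["pixels"]); H,S,V=hsv(c)
c=capture("top"); cv2.imwrite("pics/t2.png",c["pixels"]); H,S,V=hsv(c)
```

```text
t 5.3 at [ 560.9 -108.2  120.9] yaw 137.7 j6 -137 F [  3.7   0.1 -16.2] w 0.14 row [-0.    -0.003 -0.236] [-0.22  0.07  0.19]
[ 0.05956504 -1.33822449 -0.28137131] 30.248271414914143
```

Call:
arm_command:
  deltas:
    - [0, 0, -0.12, 0, 0, -0.03, 1]
    - [0, 0, -0.24, 0, 0, -0.06, 1]
    - [0, 0, -0.36, 0, 0, -0.09, 1]
    - [0, 0, -0.48, 0, 0, -0.12, 1]
    - [0, 0, -0.6, 0, 0, -0.15, 1]
    - [0, 0, -0.72, 0, 0, -0.18, 1]
    - [0, 0, -0.72, 0, 0, -0.18, 1]

```text
time_s: 5.98
tcp_pos: [0.5605, -0.1085, 0.1232]
ee_rot: [[-1.0, 0.024, -0.004], [0.024, 1.0, 0.001], [0.004, 0.001, -1.0]]
wrist_force: [3.7, -0.1, -19.4]
gripper_width: 0.136
gripper_force: 30.0
```

Call:
arm_command:
  deltas:
    - [0, 0, 0.12, 0, 0, -0.03, 1]
    - [0, 0, 0.24, 0, 0, -0.06, 1]
    - [0, 0, 0.36, 0, 0, -0.09, 1]
    - [0, 0, 0.48, 0, 0, -0.12, 1]
    - [0, 0, 0.6, 0, 0, -0.15, 1]
    - [0, 0, 0.72, 0, 0, -0.18, 1]
    - [0, 0, 0.84, 0, 0, -0.21, 1]
    - [0, 0, 0.96, 0, 0, -0.24, 1]

```text
time_s: 6.65
tcp_pos: [0.5614, -0.1084, 0.1261]
ee_rot: [[-0.547, 0.837, -0.001], [0.837, 0.547, 0.0], [0.001, -0.001, -1.0]]
wrist_force: [3.7, 0.2, -17.4]
gripper_width: 0.134
gripper_force: 30.2
```

Call:
arm_command:
  deltas:
    - [0, 0, -0.12, 0, 0, -0.03, 1]
    - [0, 0, -0.24, 0, 0, -0.06, 1]
    - [0, 0, -0.36, 0, 0, -0.09, 1]
    - [0, 0, -0.48, 0, 0, -0.12, 1]
    - [0, 0, -0.6, 0, 0, -0.15, 1]
    - [0, 0, -0.72, 0, 0, -0.18, 1]
    - [0, 0, -0.84, 0, 0, -0.21, 1]
    - [0, 0, -0.96, 0, 0, -0.24, 1]

```text
time_s: 7.32
tcp_pos: [0.5608, -0.1088, 0.1294]
ee_rot: [[-1.0, 0.022, -0.002], [0.022, 1.0, 0.0], [0.002, 0.0, -1.0]]
wrist_force: [2.0, 1.2, -12.6]
gripper_width: 0.134
gripper_force: 30.0
```

Run:
```python
from h import *
s=sense();go(563,-109.2,119,-28.8);print(s["moment"],s["gripper_force"])
c=capture("scene"); cv2.imwrite("pics/s2.png",cv2.resize(c["pixels"][180:320,220:400],None,fx=4,fy=4))
```

```text
t 7.3 at [ 560.8 -108.8  129.4] yaw 178.7 j6 -97 F [  2.    1.2 -12.6] w 0.13 row [-0.001 -0.002  0.48 ] [-0.22 -0.04  1.04]
[-0.15623124 -0.67295017 -0.18807124] 30.03263290040195
```

View pics/s2.png

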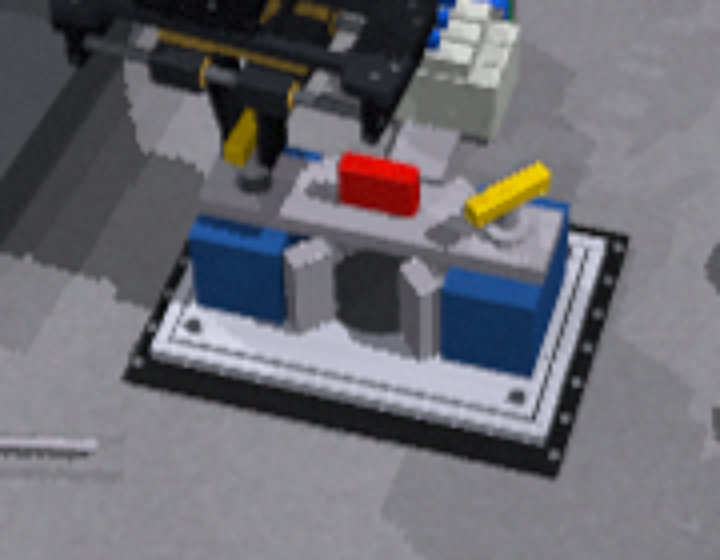

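Jig stays seated and the dowel has risen about 12 mm. Continuing.

Call:
arm_command:
  deltas:
    - [0, 0, 0.12, 0, 0, -0.04, 1]
    - [0, 0, 0.24, 0, 0, -0.08, 1]
    - [0, 0, 0.36, 0, 0, -0.12, 1]
    - [0, 0, 0.48, 0, 0, -0.16, 1]
    - [0, 0, 0.6, 0, 0, -0.2, 1]
    - [0, 0, 0.72, 0, 0, -0.24, 1]
    - [0, 0, 0.84, 0, 0, -0.28, 1]
    - [0, 0, 0.96, 0, 0, -0.32, 1]

```text
time_s: 8.03
tcp_pos: [0.5614, -0.1086, 0.1332]
ee_rot: [[-0.545, 0.838, -0.001], [0.838, 0.545, 0.0], [0.0, -0.001, -1.0]]
wrist_force: [2.2, 0.8, -10.6]
gripper_width: 0.135
gripper_force: 30.0
```

Call:
arm_command:
  deltas:
    - [0, 0, -0.12, 0, 0, -0.04, 1]
    - [0, 0, -0.24, 0, 0, -0.08, 1]
    - [0, 0, -0.36, 0, 0, -0.12, 1]
    - [0, 0, -0.48, 0, 0, -0.16, 1]
    - [0, 0, -0.6, 0, 0, -0.2, 1]
    - [0, 0, -0.72, 0, 0, -0.24, 1]
    - [0, 0, -0.84, 0, 0, -0.28, 1]
    - [0, 0, -0.96, 0, 0, -0.32, 1]

```text
time_s: 8.7
tcp_pos: [0.5608, -0.1089, 0.1366]
ee_rot: [[-1.0, 0.024, -0.002], [0.024, 1.0, -0.0], [0.002, -0.0, -1.0]]
wrist_force: [0.8, -0.3, -8.8]
gripper_width: 0.134
gripper_force: 30.0
```

Call:
arm_command:
  deltas:
    - [0, 0, 0.12, 0, 0, -0.04, 1]
    - [0, 0, 0.24, 0, 0, -0.08, 1]
    - [0, 0, 0.36, 0, 0, -0.12, 1]
    - [0, 0, 0.48, 0, 0, -0.16, 1]
    - [0, 0, 0.6, 0, 0, -0.2, 1]
    - [0, 0, 0.72, 0, 0, -0.24, 1]
    - [0, 0, 0.84, 0, 0, -0.28, 1]
    - [0, 0, 0.96, 0, 0, -0.32, 1]

```text
time_s: 9.37
tcp_pos: [0.5622, -0.1089, 0.1413]
ee_rot: [[-0.545, 0.838, 0.001], [0.838, 0.545, -0.001], [-0.001, 0.0, -1.0]]
wrist_force: [0.7, 0.9, -1.7]
gripper_width: 0.133
gripper_force: 30.0
```

Call:
arm_command:
  deltas:
    - [0, 0, -0.12, 0, 0, -0.04, 1]
    - [0, 0, -0.24, 0, 0, -0.08, 1]
    - [0, 0, -0.36, 0, 0, -0.12, 1]
    - [0, 0, -0.48, 0, 0, -0.16, 1]
    - [0, 0, -0.6, 0, 0, -0.2, 1]
    - [0, 0, -0.72, 0, 0, -0.24, 1]
    - [0, 0, -0.84, 0, 0, -0.28, 1]
    - [0, 0, -0.96, 0, 0, -0.32, 1]

```text
time_s: 10.03
tcp_pos: [0.5624, -0.1093, 0.1455]
ee_rot: [[-1.0, 0.022, 0.002], [0.022, 1.0, -0.002], [-0.002, -0.001, -1.0]]
wrist_force: [-1.0, 0.2, -2.0]
gripper_width: 0.136
gripper_force: 30.0
```

Call:
arm_command:
  deltas:
    - [0, 0, 0.12, 0, 0, -0.06, 1]
    - [0, 0, 0.24, 0, 0, -0.12, 1]
    - [0, 0, 0.36, 0, 0, -0.18, 1]
    - [0, 0, 0.48, 0, 0, -0.24, 1]
    - [0, 0, 0.6, 0, 0, -0.3, 1]
    - [0, 0, 0.6, 0, 0, -0.5, 1]
    - [0, 0, 0.6, 0, 0, -0.8, 1]
    - [0, 0, 0.6, 0, 0, -1.2, 1]

```text
time_s: 10.7
tcp_pos: [0.562, -0.109, 0.1562]
ee_rot: [[-0.813, 0.583, 0.001], [0.583, 0.813, -0.001], [-0.001, 0.0, -1.0]]
wrist_force: [0.6, 0.2, -1.0]
gripper_width: 0.13
gripper_force: 30.0
```

Call:
arm_command:
  deltas:
    - [0, 0, 0, 0, 0, -1, 1]
    - [0, 0, 0, 0, 0, -2.5, 1]
    - [0, 0, 0, 0, 0, -4.5, 1]
    - [0, 0, 0, 0, 0, -6, 1]
    - [0, 0, 0, 0, 0, -6, 1]
    - [0, 0, 0, 0, 0, -6, 1]

```text
time_s: 11.2
tcp_pos: [0.5621, -0.1087, 0.2161]
ee_rot: [[-0.812, 0.583, 0.003], [0.583, 0.812, 0.0], [-0.002, 0.002, -1.0]]
wrist_force: [-0.5, 0.6, -1.7]
gripper_width: 0.128
gripper_force: 30.0
```

Run:
```python
from h import *
go(505,-400,240,90)
go(505,-400,85,90)
```

```text
t 11.2 at [ 562.1 -108.7  216.1] yaw 144.3 j6 -131 F [-0.5  0.6 -1.7] w 0.13 row [0.003 0.001 0.948] [-12.35 -26.99  -2.42]
t 11.2 at [ 562.1 -108.7  216.1] yaw 144.3 j6 -131 F [-0.5  0.6 -1.7] w 0.13 row [0.003 0.001 0.948] [-12.32 -27.02  13.08]
```

Call:
arm_command:
  deltas:
    - [0, 0, 0, -13.5, -28.6, -0.5, 1]
    - [0, 0, 0, -13.5, -28.6, -0.5, 1]
    - [0, 0, 0, -13.5, -28.6, -0.5, 1]
    - [0, 0, 0, -13.5, -28.6, -0.5, 1]
    - [0, 0, 0, -13.5, -28.6, -0.5, 1]
    - [0, 0, 0, -13.5, -28.6, -0.5, 1]
    - [0, 0, 0, -13.5, -28.6, -0.5, 1]
    - [0, 0, 0, -13.5, -28.6, -0.5, 1]

```text
time_s: 11.87
tcp_pos: [0.5027, -0.4232, 0.2179]
ee_rot: [[-0.811, 0.585, -0.003], [0.585, 0.811, 0.001], [0.003, -0.001, -1.0]]
wrist_force: [-0.2, -0.7, -1.0]
gripper_width: 0.137
gripper_force: 30.0
```

Call:
arm_command:
  deltas:
    - [0, 0, 0, 0, 0, 1, 1]
    - [0, 0, 0, 0, 0, 4, 1]
    - [0, 0, 0, 0, 0, 8, 1]
    - [0, 0, 0, 0, 0, 11, 1]
    - [0, 0, 0, 0, 0, 13, 1]
    - [0, 0, 0, 0, 0, 13.8, 1]
    - [0, 0, 0, 0, 0, 13.8, 1]
    - [0, 0, 0, 0, 0, 13.8, 1]

```text
time_s: 12.53
tcp_pos: [0.5051, -0.4197, 0.0818]
ee_rot: [[-0.813, 0.582, -0.0], [0.582, 0.813, -0.0], [0.0, -0.001, -1.0]]
wrist_force: [-0.1, -0.4, -0.8]
gripper_width: 0.132
gripper_force: 30.0
```

Run:
```python
from h import *
go(505,-420,78,144)
c=capture("top"); cv2.imwrite("pics/t3.png",c["pixels"][180:380,400:600])
```

```text
t 12.5 at [ 505.1 -419.7   81.8] yaw 144.4 j6 -100 F [-0.1 -0.4 -0.8] w 0.13 row [-0.001 -0.     0.007] [-0.01 -0.02  0.38]
```

Call:
arm_command:
  deltas:
    - [0, 0, 0, 0, 0, 0.3, 1]
    - [0, 0, 0, 0, 0, 0.3, 1]
    - [0, 0, 0, 0, 0, 0.3, 0.3]
    - [0, 0, 0, 0, 0, 0.3, 0]
    - [0, 0, 0, 0, 0, 0.3, 0]
    - [0, 0, 0, 0, 0, 0.3, 0]
    - [0, 0, 0, 0, 0, 0.3, 0]

```text
time_s: 13.17
tcp_pos: [0.5049, -0.42, 0.0791]
ee_rot: [[-0.812, 0.583, 0.001], [0.583, 0.812, -0.0], [-0.001, 0.0, -1.0]]
wrist_force: [-0.1, -0.3, -0.4]
gripper_width: 0.423
gripper_force: 0.0
```

Call:
arm_command:
  deltas:
    - [0, 0, 0, 0, 0, -1, 0]
    - [0, 0, 0, 0, 0, -4, 0]
    - [0, 0, 0, 0, 0, -8, 0]
    - [0, 0, 0, 0, 0, -12, 0]
    - [0, 0, 0, 0, 0, -16, 0]
    - [0, 0, 0, 0, 0, -16, 0]

```text
time_s: 13.67
tcp_pos: [0.5079, -0.4228, 0.2506]
ee_rot: [[-0.813, 0.582, 0.015], [0.582, 0.813, -0.012], [-0.019, -0.001, -1.0]]
wrist_force: [1.9, -0.3, 2.2]
gripper_width: 0.5
gripper_force: 0.0
```

Call:
arm_command:
  deltas:
    - [0, 0, 0, 11.1, 19.8, 0, 0]
    - [0, 0, 0, 11.1, 19.8, 0, 0]
    - [0, 0, 0, 11.1, 19.8, 0, 0]
    - [0, 0, 0, 11.1, 19.8, 0, 0]
    - [0, 0, 0, 11.1, 19.8, 0, 0]
    - [0, 0, 0, 11.1, 19.8, 0, 0]
    - [0, 0, 0, 11.1, 19.8, 0, 0]

```text
time_s: 14.25
tcp_pos: [0.5304, -0.1908, 0.2399]
ee_rot: [[-0.815, 0.579, 0.002], [0.579, 0.815, 0.0], [-0.001, 0.001, -1.0]]
wrist_force: [-0.7, -0.6, 0.1]
gripper_width: 0.498
gripper_force: 0.0
```

Call:
arm_command:
  deltas:
    - [0, 0, 0, 11.1, 19.8, 0, 0]
    - [0, 0, 0, 11.1, 19.8, 0, 0]
    - [0, 0, 0, 11.1, 19.8, 0, 0]
    - [0, 0, 0, 11.1, 19.8, 0, 0]
    - [0, 0, 0, 11.1, 19.8, 0, 0]
    - [0, 0, 0, 11.1, 19.8, 0, 0]
    - [0, 0, 0, 11.1, 19.8, 0, 0]
    - [0, 0, 0, 11.1, 19.8, 0, 0]

```text
time_s: 14.92
tcp_pos: [0.5554, 0.0316, 0.239]
ee_rot: [[-0.813, 0.582, 0.0], [0.582, 0.813, -0.0], [-0.0, -0.0, -1.0]]
wrist_force: [-0.4, 1.2, -0.0]
gripper_width: 0.499
gripper_force: 0.0
```

Run:
```python
from h import *
c=capture("top"); cv2.imwrite("pics/t4.png",cv2.resize(c["pixels"][180:380,220:600],None,fx=2,fy=2))
c=capture("wrist"); H,S,V=hsv(c)
for b in blobs((H>20)&(H<35)&(S>120)&(V>120),300): print("yel",b.sum(),rect(c,b,.126))
go(555,33,119,144)
```

```text
yel 1166 [554.2  34.6  50.2  11.3 -35.8]
t 15.0 at [555.2  30.2 238.9] yaw 144.3 j6 -146 F [ 0.2 -0.2 -0.1] w 0.50 row [-0.     0.     0.005] [ 0.18  0.22 11.99]
```

View pics/t4.png

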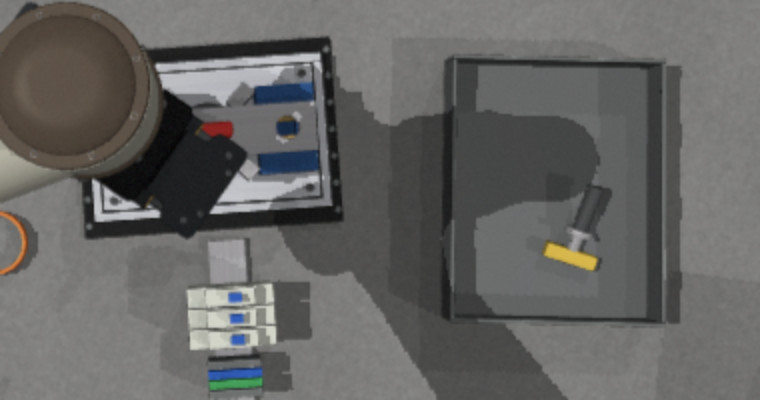

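Dowel 2 lies in the tray (crop (580,230)), and the jig is clear. Now dowel 1.

Call:
arm_command:
  deltas:
    - [0, 0, 0, 0.2, 0.25, 3, 0]
    - [0, 0, 0, 0.2, 0.25, 6, 0]
    - [0, 0, 0, 0.2, 0.25, 8.5, 0]
    - [0, 0, 0, 0.2, 0.25, 8.5, 0]
    - [0, 0, 0, 0.2, 0.25, 8.5, 0]
    - [0, 0, 0, 0.2, 0.25, 8.5, 0]

```text
time_s: 15.52
tcp_pos: [0.5563, 0.0337, 0.1554]
ee_rot: [[-0.812, 0.584, 0.003], [0.584, 0.812, 0.0], [-0.002, 0.002, -1.0]]
wrist_force: [0.4, -0.6, 0.4]
gripper_width: 0.496
gripper_force: 0.0
```

Run:
```python
from h import *
go(555,33.8,118,144)
```

```text
t 15.5 at [556.3  33.7 155.4] yaw 144.3 j6 -146 F [ 0.4 -0.6  0.4] w 0.50 row [0.002 0.002 0.005] [ 0.12 -0.08  3.74]
```

Call:
arm_command:
  deltas:
    - [0, 0, 0, 0.1, -0.05, 1.5, 0]
    - [0, 0, 0, 0.1, -0.05, 3, 0]
    - [0, 0, 0, 0.1, -0.05, 3.7, 0]
    - [0, 0, 0, 0.1, -0.05, 3.7, 0]
    - [0, 0, 0, 0.1, -0.05, 3.7, 0]

```text
time_s: 15.93
tcp_pos: [0.5548, 0.0346, 0.118]
ee_rot: [[-0.813, 0.583, 0.002], [0.583, 0.813, 0.0], [-0.001, 0.001, -1.0]]
wrist_force: [0.1, -0.1, -0.2]
gripper_width: 0.499
gripper_force: 0.0
```

Call:
arm_command:
  deltas:
    - [0, 0, 0, 0, 0, 0, 1]
    - [0, 0, 0, 0, 0, 0, 1]
    - [0, 0, 0, 0, 0, 0, 1]
    - [0, 0, 0, 0, 0, 0, 1]
    - [0, 0, 0, 0, 0, 0, 1]
    - [0, 0, 0, 0, 0, 0, 1]

```text
time_s: 16.43
tcp_pos: [0.5543, 0.0349, 0.1171]
ee_rot: [[-0.813, 0.583, 0.001], [0.583, 0.813, 0.0], [-0.001, 0.001, -1.0]]
wrist_force: [1.0, 3.0, -0.0]
gripper_width: 0.131
gripper_force: 30.5
```

Call:
arm_command:
  deltas:
    - [0, 0, -0.12, 0, 0, -0.05, 1]
    - [0, 0, -0.24, 0, 0, -0.1, 1]
    - [0, 0, -0.36, 0, 0, -0.15, 1]
    - [0, 0, -0.48, 0, 0, -0.2, 1]
    - [0, 0, -0.48, 0, 0, -0.22, 1]

```text
time_s: 16.85
tcp_pos: [0.5536, 0.0352, 0.1175]
ee_rot: [[-0.99, 0.141, -0.001], [0.141, 0.99, 0.001], [0.001, 0.001, -1.0]]
wrist_force: [2.5, 2.1, -8.6]
gripper_width: 0.134
gripper_force: 30.3
```

Call:
arm_command:
  deltas:
    - [0, 0, 0.12, 0, 0, -0.03, 1]
    - [0, 0, 0.24, 0, 0, -0.06, 1]
    - [0, 0, 0.36, 0, 0, -0.09, 1]
    - [0, 0, 0.48, 0, 0, -0.12, 1]
    - [0, 0, 0.6, 0, 0, -0.15, 1]
    - [0, 0, 0.72, 0, 0, -0.18, 1]
    - [0, 0, 0.84, 0, 0, -0.2, 1]

```text
time_s: 17.43
tcp_pos: [0.5537, 0.0346, 0.1188]
ee_rot: [[-0.548, 0.836, -0.001], [0.836, 0.548, -0.0], [0.001, -0.001, -1.0]]
wrist_force: [3.2, -0.9, -12.5]
gripper_width: 0.134
gripper_force: 30.5
```

Call:
arm_command:
  deltas:
    - [0, 0, -0.12, 0, 0, -0.03, 1]
    - [0, 0, -0.24, 0, 0, -0.06, 1]
    - [0, 0, -0.36, 0, 0, -0.09, 1]
    - [0, 0, -0.48, 0, 0, -0.12, 1]
    - [0, 0, -0.6, 0, 0, -0.15, 1]
    - [0, 0, -0.72, 0, 0, -0.18, 1]
    - [0, 0, -0.84, 0, 0, -0.2, 1]

```text
time_s: 18.02
tcp_pos: [0.5531, 0.0352, 0.1204]
ee_rot: [[-0.99, 0.142, -0.002], [0.142, 0.99, 0.001], [0.003, 0.001, -1.0]]
wrist_force: [3.3, 1.8, -12.5]
gripper_width: 0.136
gripper_force: 31.0
```

Call:
arm_command:
  deltas:
    - [0, 0, 0.12, 0, 0, -0.03, 1]
    - [0, 0, 0.24, 0, 0, -0.06, 1]
    - [0, 0, 0.36, 0, 0, -0.09, 1]
    - [0, 0, 0.48, 0, 0, -0.12, 1]
    - [0, 0, 0.6, 0, 0, -0.15, 1]
    - [0, 0, 0.72, 0, 0, -0.18, 1]
    - [0, 0, 0.84, 0, 0, -0.2, 1]

```text
time_s: 18.6
tcp_pos: [0.5536, 0.0347, 0.1222]
ee_rot: [[-0.548, 0.837, -0.002], [0.837, 0.548, -0.0], [0.001, -0.002, -1.0]]
wrist_force: [5.2, -0.5, -15.0]
gripper_width: 0.137
gripper_force: 30.5
```

Call:
arm_command:
  deltas:
    - [0, 0, -0.12, 0, 0, -0.03, 1]
    - [0, 0, -0.24, 0, 0, -0.06, 1]
    - [0, 0, -0.36, 0, 0, -0.09, 1]
    - [0, 0, -0.48, 0, 0, -0.12, 1]
    - [0, 0, -0.6, 0, 0, -0.15, 1]
    - [0, 0, -0.72, 0, 0, -0.18, 1]
    - [0, 0, -0.84, 0, 0, -0.2, 1]

```text
time_s: 19.18
tcp_pos: [0.5531, 0.0351, 0.1241]
ee_rot: [[-0.99, 0.142, -0.003], [0.142, 0.99, 0.001], [0.003, 0.001, -1.0]]
wrist_force: [3.8, 1.0, -13.2]
gripper_width: 0.136
gripper_force: 31.2
```

Call:
arm_command:
  deltas:
    - [0, 0, 0.12, 0, 0, -0.03, 1]
    - [0, 0, 0.24, 0, 0, -0.06, 1]
    - [0, 0, 0.36, 0, 0, -0.09, 1]
    - [0, 0, 0.48, 0, 0, -0.12, 1]
    - [0, 0, 0.6, 0, 0, -0.15, 1]
    - [0, 0, 0.72, 0, 0, -0.18, 1]
    - [0, 0, 0.84, 0, 0, -0.21, 1]

```text
time_s: 19.77
tcp_pos: [0.5536, 0.0348, 0.1261]
ee_rot: [[-0.548, 0.837, -0.002], [0.837, 0.548, 0.0], [0.001, -0.001, -1.0]]
wrist_force: [5.1, 0.1, -15.6]
gripper_width: 0.131
gripper_force: 30.5
```

Call:
arm_command:
  deltas:
    - [0, 0, -0.12, 0, 0, -0.03, 1]
    - [0, 0, -0.24, 0, 0, -0.06, 1]
    - [0, 0, -0.36, 0, 0, -0.1, 1]
    - [0, 0, -0.48, 0, 0, -0.13, 1]
    - [0, 0, -0.6, 0, 0, -0.16, 1]
    - [0, 0, -0.72, 0, 0, -0.2, 1]
    - [0, 0, -0.84, 0, 0, -0.23, 1]

```text
time_s: 20.35
tcp_pos: [0.5533, 0.0352, 0.1287]
ee_rot: [[-0.99, 0.141, -0.002], [0.141, 0.99, 0.001], [0.002, 0.001, -1.0]]
wrist_force: [3.9, 1.1, -12.4]
gripper_width: 0.137
gripper_force: 31.4
```

Call:
arm_command:
  deltas:
    - [0, 0, 0.12, 0, 0, -0.03, 1]
    - [0, 0, 0.24, 0, 0, -0.06, 1]
    - [0, 0, 0.36, 0, 0, -0.1, 1]
    - [0, 0, 0.48, 0, 0, -0.13, 1]
    - [0, 0, 0.6, 0, 0, -0.16, 1]
    - [0, 0, 0.72, 0, 0, -0.2, 1]
    - [0, 0, 0.84, 0, 0, -0.23, 1]

```text
time_s: 20.93
tcp_pos: [0.5535, 0.0346, 0.1317]
ee_rot: [[-0.548, 0.837, -0.002], [0.837, 0.548, -0.0], [0.001, -0.002, -1.0]]
wrist_force: [3.4, -0.3, -9.4]
gripper_width: 0.134
gripper_force: 30.5
```

Call:
arm_command:
  deltas:
    - [0, 0, -0.12, 0, 0, -0.03, 1]
    - [0, 0, -0.24, 0, 0, -0.06, 1]
    - [0, 0, -0.36, 0, 0, -0.1, 1]
    - [0, 0, -0.48, 0, 0, -0.13, 1]
    - [0, 0, -0.6, 0, 0, -0.16, 1]
    - [0, 0, -0.72, 0, 0, -0.2, 1]
    - [0, 0, -0.84, 0, 0, -0.23, 1]

```text
time_s: 21.52
tcp_pos: [0.5532, 0.0348, 0.1343]
ee_rot: [[-0.99, 0.14, -0.002], [0.14, 0.99, 0.0], [0.002, -0.0, -1.0]]
wrist_force: [1.7, 0.1, -8.3]
gripper_width: 0.131
gripper_force: 30.4
```

Call:
arm_command:
  deltas:
    - [0, 0, 0.12, 0, 0, -0.03, 1]
    - [0, 0, 0.24, 0, 0, -0.06, 1]
    - [0, 0, 0.36, 0, 0, -0.1, 1]
    - [0, 0, 0.48, 0, 0, -0.13, 1]
    - [0, 0, 0.6, 0, 0, -0.16, 1]
    - [0, 0, 0.72, 0, 0, -0.2, 1]
    - [0, 0, 0.84, 0, 0, -0.23, 1]

```text
time_s: 22.1
tcp_pos: [0.5537, 0.0346, 0.1367]
ee_rot: [[-0.547, 0.837, -0.001], [0.837, 0.547, -0.0], [0.0, -0.001, -1.0]]
wrist_force: [3.2, -0.4, -10.2]
gripper_width: 0.135
gripper_force: 30.2
```

Call:
arm_command:
  deltas:
    - [0, 0, -0.12, 0, 0, -0.03, 1]
    - [0, 0, -0.24, 0, 0, -0.06, 1]
    - [0, 0, -0.36, 0, 0, -0.1, 1]
    - [0, 0, -0.48, 0, 0, -0.13, 1]
    - [0, 0, -0.6, 0, 0, -0.16, 1]
    - [0, 0, -0.72, 0, 0, -0.2, 1]
    - [0, 0, -0.84, 0, 0, -0.23, 1]

```text
time_s: 22.68
tcp_pos: [0.5536, 0.035, 0.1392]
ee_rot: [[-0.99, 0.14, -0.001], [0.14, 0.99, 0.001], [0.001, 0.0, -1.0]]
wrist_force: [1.6, 1.5, -6.5]
gripper_width: 0.131
gripper_force: 30.8
```

Call:
arm_command:
  deltas:
    - [0, 0, 0.12, 0, 0, -0.03, 1]
    - [0, 0, 0.24, 0, 0, -0.06, 1]
    - [0, 0, 0.36, 0, 0, -0.1, 1]
    - [0, 0, 0.48, 0, 0, -0.13, 1]
    - [0, 0, 0.6, 0, 0, -0.16, 1]
    - [0, 0, 0.72, 0, 0, -0.2, 1]
    - [0, 0, 0.84, 0, 0, -0.23, 1]

```text
time_s: 23.27
tcp_pos: [0.5537, 0.0345, 0.1429]
ee_rot: [[-0.548, 0.837, -0.001], [0.837, 0.548, -0.001], [-0.0, -0.001, -1.0]]
wrist_force: [0.0, -0.1, -1.3]
gripper_width: 0.139
gripper_force: 30.1
```

Call:
arm_command:
  deltas:
    - [0, 0, -0.12, 0, 0, -0.05, 1]
    - [0, 0, -0.24, 0, 0, -0.1, 1]
    - [0, 0, -0.36, 0, 0, -0.15, 1]
    - [0, 0, -0.48, 0, 0, -0.2, 1]
    - [0, 0, -0.6, 0, 0, -0.25, 1]
    - [0, 0, -0.72, 0, 0, -0.3, 1]
    - [0, 0, -0.84, 0, 0, -0.35, 1]

```text
time_s: 23.85
tcp_pos: [0.5535, 0.0345, 0.1463]
ee_rot: [[-0.99, 0.139, -0.001], [0.139, 0.99, -0.001], [0.001, -0.001, -1.0]]
wrist_force: [-0.7, -0.8, -2.0]
gripper_width: 0.134
gripper_force: 30.0
```

Call:
arm_command:
  deltas:
    - [0, 0, 0.12, 0, 0, -0.05, 1]
    - [0, 0, 0.24, 0, 0, -0.1, 1]
    - [0, 0, 0.36, 0, 0, -0.15, 1]
    - [0, 0, 0.48, 0, 0, -0.2, 1]
    - [0, 0, 0.6, 0, 0, -0.3, 1]
    - [0, 0, 0.6, 0, 0, -0.5, 1]
    - [0, 0, 0.6, 0, 0, -0.8, 1]

```text
time_s: 24.43
tcp_pos: [0.5535, 0.0345, 0.1542]
ee_rot: [[-0.738, 0.675, -0.001], [0.675, 0.738, -0.001], [0.001, -0.001, -1.0]]
wrist_force: [-0.2, 0.0, -1.4]
gripper_width: 0.131
gripper_force: 30.0
```

Call:
arm_command:
  deltas:
    - [0, 0, 0, 0, 0, -1, 1]
    - [0, 0, 0, 0, 0, -2.5, 1]
    - [0, 0, 0, 0, 0, -4.5, 1]
    - [0, 0, 0, 0, 0, -6, 1]
    - [0, 0, 0, 0, 0, -7, 1]
    - [0, 0, 0, 0, 0, -7, 1]

```text
time_s: 24.93
tcp_pos: [0.5553, 0.0349, 0.2275]
ee_rot: [[-0.737, 0.675, 0.006], [0.675, 0.737, 0.001], [-0.003, 0.005, -1.0]]
wrist_force: [-0.0, 0.3, -1.7]
gripper_width: 0.135
gripper_force: 30.0
```

Run:
```python
from h import *
go(435,-405,225,144)
```

```text
t 24.9 at [555.3  34.9 227.5] yaw 137.5 j6 -153 F [-0.   0.3 -1.7] w 0.14 row [ 0.005  0.004 -0.113] [-20.84 -40.57   0.13]
```

Call:
arm_command:
  deltas:
    - [0, 0, 0, -15.9, -16.3, 0, 1]
    - [0, 0, 0, -15.9, -16.3, 0, 1]
    - [0, 0, 0, -15.9, -16.3, 0, 1]
    - [0, 0, 0, -15.9, -16.3, 0, 1]
    - [0, 0, 0, -15.9, -16.3, 0, 1]
    - [0, 0, 0, -15.9, -16.3, 0, 1]
    - [0, 0, 0, -15.9, -16.3, 0, 1]

```text
time_s: 25.52
tcp_pos: [0.56, -0.1967, 0.2229]
ee_rot: [[-0.734, 0.68, -0.003], [0.68, 0.734, -0.0], [0.002, -0.002, -1.0]]
wrist_force: [1.2, 0.6, -1.4]
gripper_width: 0.135
gripper_force: 30.0
```

Call:
arm_command:
  deltas:
    - [0, 0, 0, -15.9, -16.3, 0, 1]
    - [0, 0, 0, -15.9, -16.3, 0, 1]
    - [0, 0, 0, -15.9, -16.3, 0, 1]
    - [0, 0, 0, -15.9, -16.3, 0, 1]
    - [0, 0, 0, -15.9, -16.3, 0, 1]
    - [0, 0, 0, -15.9, -16.3, 0, 1]
    - [0, 0, 0, -15.9, -16.3, 0, 1]
    - [0, 0, 0, -15.9, -16.3, 0, 1]

```text
time_s: 26.18
tcp_pos: [0.5673, -0.4207, 0.2223]
ee_rot: [[-0.736, 0.677, -0.003], [0.677, 0.736, 0.002], [0.003, -0.0, -1.0]]
wrist_force: [-0.6, 0.2, -1.3]
gripper_width: 0.131
gripper_force: 30.0
```

Call:
arm_command:
  deltas:
    - [0, 0, 0, 0, 0, 2, 1]
    - [0, 0, 0, 0, 0, 5, 1]
    - [0, 0, 0, 0, 0, 9, 1]
    - [0, 0, 0, 0, 0, 12, 1]
    - [0, 0, 0, 0, 0, 14, 1]
    - [0, 0, 0, 0, 0, 14.6, 1]
    - [0, 0, 0, 0, 0, 14.6, 1]
    - [0, 0, 0, 0, 0, 14.6, 1]

```text
time_s: 26.85
tcp_pos: [0.569, -0.4199, 0.0797]
ee_rot: [[-0.738, 0.675, 0.001], [0.675, 0.738, -0.001], [-0.002, -0.0, -1.0]]
wrist_force: [-0.4, -1.2, -0.8]
gripper_width: 0.133
gripper_force: 30.0
```

Run:
```python
from h import *
go(570,-420,80,144)
```

```text
t 26.9 at [ 569.  -419.9   79.7] yaw 137.6 j6 -109 F [-0.4 -1.2 -0.8] w 0.13 row [-0.     0.002 -0.112] [-0.08  0.06 -0.03]
```

Call:
arm_command:
  deltas:
    - [0, 0, 0, 0, 0, 0, 0.3]
    - [0, 0, 0, 0, 0, 0, 0]
    - [0, 0, 0, 0, 0, 0, 0]
    - [0, 0, 0, 0, 0, 0, 0]
    - [0, 0, 0, 0, 0, -4, 0]
    - [0, 0, 0, 0, 0, -8, 0]
    - [0, 0, 0, 0, 0, -12, 0]
    - [0, 0, 0, 0, 0, -15, 0]

```text
time_s: 27.52
tcp_pos: [0.5684, -0.4213, 0.2333]
ee_rot: [[-0.737, 0.676, 0.004], [0.676, 0.737, -0.003], [-0.005, 0.001, -1.0]]
wrist_force: [0.7, -1.2, 0.6]
gripper_width: 0.491
gripper_force: 0.0
```

Call:
arm_command:
  deltas:
    - [0, 0, -0.788, 8.9, 9.2, 0, 0]
    - [0, 0, -0.788, 8.9, 9.2, 0, 0]
    - [0, 0, -0.788, 8.9, 9.2, 0, 0]
    - [0, 0, -0.788, 8.9, 9.2, 0, 0]
    - [0, 0, -0.788, 8.9, 9.2, 0, 0]
    - [0, 0, -0.788, 8.9, 9.2, 0, 0]
    - [0, 0, -0.788, 8.9, 9.2, 0, 0]

```text
time_s: 28.1
tcp_pos: [0.5646, -0.2922, 0.2294]
ee_rot: [[-0.999, -0.051, 0.002], [-0.051, 0.999, -0.001], [-0.002, -0.001, -1.0]]
wrist_force: [-0.2, 0.9, -0.1]
gripper_width: 0.499
gripper_force: 0.0
```

Call:
arm_command:
  deltas:
    - [0, 0, -0.788, -0.2, 12.8, 0, 0]
    - [0, 0, -0.788, -0.2, 12.8, 0, 0]
    - [0, 0, -0.788, -0.2, 12.8, 0, 0]
    - [0, 0, -0.788, -0.2, 12.8, 0, 0]
    - [0, 0, -0.788, -0.2, 12.8, 0, 0]
    - [0, 0, -0.788, -0.2, 12.8, 0, 0]
    - [0, 0, -0.788, -0.2, 12.8, 0, 0]

```text
time_s: 28.68
tcp_pos: [0.5608, -0.1642, 0.2293]
ee_rot: [[-0.668, -0.744, 0.002], [-0.744, 0.668, -0.0], [-0.001, -0.001, -1.0]]
wrist_force: [0.2, -1.1, 0.0]
gripper_width: 0.496
gripper_force: 0.0
```

Call:
arm_command:
  deltas:
    - [0, 0, -0.788, -9.2, 8.9, 0, 0]
    - [0, 0, -0.788, -9.2, 8.9, 0, 0]
    - [0, 0, -0.788, -9.2, 8.9, 0, 0]
    - [0, 0, -0.788, -9.2, 8.9, 0, 0]
    - [0, 0, -0.788, -9.2, 8.9, 0, 0]
    - [0, 0, -0.788, -9.2, 8.9, 0, 0]
    - [0, 0, -0.788, -9.2, 8.9, 0, 0]
    - [0, 0, -0.788, -9.2, 8.9, 0, 0]

```text
time_s: 29.35
tcp_pos: [0.5567, -0.0365, 0.2291]
ee_rot: [[0.052, -0.999, 0.001], [-0.999, -0.052, 0.0], [-0.0, -0.001, -1.0]]
wrist_force: [-0.3, 0.5, 1.2]
gripper_width: 0.5
gripper_force: 0.0
```

Run:
```python
from h import *
c=capture("top"); cv2.imwrite("pics/t5.png",c["pixels"])
H,S,V=hsv(c)
for b in blobs((H>20)&(H<35)&(S>120)&(V>100),30): print("yel",b.sum(),rect(c,b,.012))
c=capture("wrist"); H,S,V=hsv(c)
for b in blobs(((H<4)|(H>174))&(S>150)&(V>120),100): print("red",b.sum(),rect(c,b,.122))
go(558,-37,110,-86.9)
```

```text
yel 1890 [765.5 116.2 151.2  78.2 -74.3]
yel 244 [ 566.9 -484.    51.3   17.9   -7.9]
yel 198 [ 442.  -382.9   51.9   14.3   72. ]
red 1262 [559.  -40.2  45.6  12.4 -87. ]
t 29.4 at [556.7 -36.7 228.9] yaw -87.2 j6 -10 F [-0.4  0.2 -0.1] w 0.50 row [-0.001  0.    -0.005] [ 0.04 -0.12 11.89]
```

Run:
```python
import cv2
i=cv2.imread("pics/t5.png"); cv2.imwrite("pics/t5c.png",cv2.resize(i[180:380,100:600],None,fx=1.6,fy=1.6))
```

```text
(no output)
```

View pics/t5c.png

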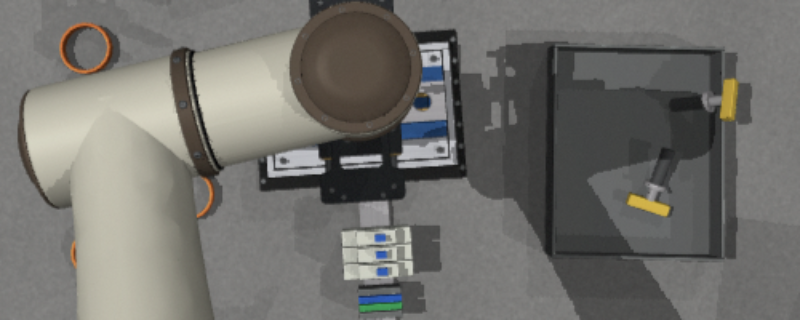

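Dowel 2 lies flat (crop (650,195)). Dowel 1 leans over the tray's -y rim (handle at crop (730,100)), so I'll regrip it after the strap.

Call:
arm_command:
  deltas:
    - [0, 0, 0, 0.15, -0.2, 3, 0]
    - [0, 0, 0, 0.15, -0.2, 6, 0]
    - [0, 0, 0, 0.15, -0.2, 9, 0]
    - [0, 0, 0, 0.15, -0.2, 11, 0]
    - [0, 0, 0, 0.15, -0.2, 11.6, 0]
    - [0, 0, 0, 0.15, -0.2, 11.6, 0]
    - [0, 0, 0, 0.15, -0.2, 11.6, 0]

```text
time_s: 30.03
tcp_pos: [0.5595, -0.0381, 0.1132]
ee_rot: [[0.05, -0.999, 0.002], [-0.999, -0.05, -0.0], [0.0, -0.002, -1.0]]
wrist_force: [0.6, 0.8, -1.2]
gripper_width: 0.501
gripper_force: 0.0
```

Call:
arm_command:
  deltas:
    - [0, 0, 0, 0, 0, 0, 1]
    - [0, 0, 0, 0, 0, 0, 1]
    - [0, 0, 0, 0, 0, 0, 1]
    - [0, 0, 0, 0, 0, 0, 1]
    - [0, 0, 0, 0, 0, 0, 1]
    - [0, 0, 0, 0, 0, 0, 1]

```text
time_s: 30.53
tcp_pos: [0.5591, -0.038, 0.1127]
ee_rot: [[0.051, -0.999, 0.001], [-0.999, -0.051, 0.0], [-0.0, -0.001, -1.0]]
wrist_force: [0.4, -0.3, 1.1]
gripper_width: 0.161
gripper_force: 30.0
```

Call:
arm_command:
  deltas:
    - [0, 0, 0, 0, 0, -0.3, 1]
    - [0, 0, 0, 0, 0, -1, 1]
    - [0, 0, 0, 0, 0, -3, 1]
    - [0, 0, 0, 0, 0, -6, 1]
    - [0, 0, 0, 0, 0, -9, 1]
    - [0, 0, 0, 0, 0, -12, 1]
    - [0, 0, 0, 0, 0, -12, 1]

```text
time_s: 31.12
tcp_pos: [0.562, -0.0381, 0.2396]
ee_rot: [[0.052, -0.999, 0.013], [-0.999, -0.052, 0.0], [0.0, -0.013, -1.0]]
wrist_force: [1.3, 0.4, -2.0]
gripper_width: 0.155
gripper_force: 30.0
```

Run:
```python
from h import *
go(506,-312,230,0)
c=capture("top"); print(ray(c,[[445,210],[550,210],[445,337],[550,337]],.045).round(3).tolist())
c=capture("scene"); cv2.imwrite("pics/s3.png",c["pixels"])
```

```text
t 31.1 at [562.  -38.1 239.6] yaw -87.0 j6 -10 F [ 1.3  0.4 -2. ] w 0.16 row [-0.01  -0.01  -1.519] [27.06  7.02  0.88]
[[0.627, -0.267, 0.045], [0.625, -0.463, 0.045], [0.39, -0.262, 0.045], [0.388, -0.456, 0.045]]
```

View pics/s3.png

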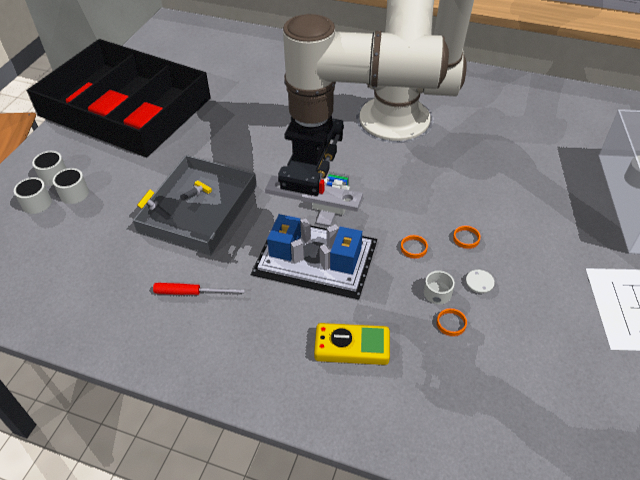

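Call:
arm_command:
  deltas:
    - [0, 0, -0.76, 13.5, 3.5, 0, 1]
    - [0, 0, -0.76, 13.5, 3.5, 0, 1]
    - [0, 0, -0.76, 13.5, 3.5, 0, 1]
    - [0, 0, -0.76, 13.5, 3.5, 0, 1]
    - [0, 0, -0.76, 13.5, 3.5, 0, 1]
    - [0, 0, -0.76, 13.5, 3.5, 0, 1]
    - [0, 0, -0.76, 13.5, 3.5, 0, 1]

```text
time_s: 31.8
tcp_pos: [0.5288, -0.1751, 0.2297]
ee_rot: [[0.727, -0.687, -0.005], [-0.687, -0.727, 0.001], [-0.005, 0.003, -1.0]]
wrist_force: [0.1, 1.1, -3.6]
gripper_width: 0.156
gripper_force: 30.0
```

Call:
arm_command:
  deltas:
    - [0, 0, -0.76, 7.5, 11.8, 0, 1]
    - [0, 0, -0.76, 7.5, 11.8, 0, 1]
    - [0, 0, -0.76, 7.5, 11.8, 0, 1]
    - [0, 0, -0.76, 7.5, 11.8, 0, 1]
    - [0, 0, -0.76, 7.5, 11.8, 0, 1]
    - [0, 0, -0.76, 7.5, 11.8, 0, 1]
    - [0, 0, -0.76, 7.5, 11.8, 0, 1]
    - [0, 0, -0.76, 7.5, 11.8, 0, 1]

```text
time_s: 32.47
tcp_pos: [0.5022, -0.3115, 0.2296]
ee_rot: [[1.0, -0.001, -0.005], [-0.001, -1.0, 0.003], [-0.005, -0.003, -1.0]]
wrist_force: [0.0, -0.1, -2.3]
gripper_width: 0.159
gripper_force: 30.0
```

Call:
arm_command:
  deltas:
    - [0, 0, 0, 0, 0, 3, 1]
    - [0, 0, 0, 0, 0, 6, 1]
    - [0, 0, 0, 0, 0, 9, 1]
    - [0, 0, 0, 0, 0, 11, 1]
    - [0, 0, 0, 0, 0, 11, 1]
    - [0, 0, 0, 0, 0, 11, 1]

```text
time_s: 32.97
tcp_pos: [0.5025, -0.3114, 0.1206]
ee_rot: [[1.0, -0.001, -0.005], [-0.001, -1.0, 0.001], [-0.005, -0.001, -1.0]]
wrist_force: [-0.2, 0.1, -3.4]
gripper_width: 0.162
gripper_force: 30.0
```

Run:
```python
from h import *
go(506,-312,41,-0.7)
```

```text
t 33.0 at [ 502.5 -311.4  120.6] yaw -0.0 j6 106 F [-0.2  0.1 -3.4] w 0.16 row [-0.001  0.005  0.012] [0.39 0.07 7.95]
```

Call:
arm_command:
  deltas:
    - [0, 0, 0, 0.4, 0, 2, 1]
    - [0, 0, 0, 0.4, 0, 4, 1]
    - [0, 0, 0, 0.4, 0, 6, 1]
    - [0, 0, 0, 0.4, 0, 7.3, 1]
    - [0, 0, 0, 0.4, 0, 7.9, 1]
    - [0, 0, 0, 0.4, 0, 8, 1]
    - [0, 0, 0, 0.4, 0, 8, 1]

```text
time_s: 33.55
tcp_pos: [0.5087, -0.3122, 0.0436]
ee_rot: [[1.0, 0.0, 0.002], [0.0, -1.0, -0.001], [0.002, 0.001, -1.0]]
wrist_force: [-0.2, 0.4, -2.9]
gripper_width: 0.16
gripper_force: 30.0
```

Call:
arm_command:
  deltas:
    - [0, 0, 0, 0, 0, 0, 0]
    - [0, 0, 0, 0, 0, 0, 0]
    - [0, 0, 0, 0, 0, 0, 0]
    - [0, 0, 0, 0, 0, 0, 0]
    - [0, 0, 0, 0, 0, -4, 0]
    - [0, 0, 0, 0, 0, -8, 0]
    - [0, 0, 0, 0, 0, -12, 0]
    - [0, 0, 0, 0, 0, -16, 0]

```text
time_s: 34.22
tcp_pos: [0.5074, -0.3118, 0.2048]
ee_rot: [[1.0, 0.0, 0.001], [0.0, -1.0, -0.0], [0.001, 0.0, -1.0]]
wrist_force: [0.1, -0.2, -0.3]
gripper_width: 0.491
gripper_force: 0.0
```

```bash
cat >> h.py <<'E'
def tri(c1,p1,c2,p2):
    P=[K@np.c_[R,t] for K,R,t in (cam(c1),cam(c2))]
    X=cv2.triangulatePoints(P[0],P[1],np.array(p1,float).reshape(2,1),np.array(p2,float).reshape(2,1)); return (X[:3]/X[3]).ravel()*1000
E
python3 - <<'E'
from h import *
go(506,-312,200,0)
cs=[capture(n) for n in("top","scene","wrist")]
for c in cs:
    H,S,V=hsv(c); print([ (int(b.sum()),np.argwhere(b).mean(0)[::-1].round(1).tolist(),rect(c,b,.055).tolist()) for b in blobs((H>20)&(H<35)&(S>120)&(V>100),30)])
cv2.imwrite("pics/w6.png",cs[2]["pixels"])
E
```

```text
t 34.2 at [ 507.4 -311.8  204.8] yaw 0.0 j6 106 F [ 0.1 -0.2 -0.3] w 0.49 row [ 0.    -0.001  0.   ] [-0.14  0.02  0.48]
[(1822, [247.7, 142.7], [755.9, 110.6, 145.5, 74.5, -74.6]), (192, [504.7, 307.7], [444.0, -370.5, 49.2, 13.7, 71.8])]
[(99, [203.4, 186.5], [478.4, -356.0, 56.1, 18.0, 67.7]), (133, [145.1, 198.4], [560.4, -468.8, 63.7, 18.2, -1.2]), (1960, [348.8, 345.6], [783.4, 120.1, 145.2, 88.4, -74.4])]
[(1482, [523.2, 169.5], [562.8, -467.3, 49.5, 18.0, -5.4]), (58, [370.9, 295.2], [462.5, -354.4, 12.9, 3.3, 1.6]), (65, [412.4, 299.0], [458.1, -388.3, 13.3, 4.6, 70.8]), (4091, [406.3, 377.9], [388.3, -378.2, 389.0, 17.3, 89.8])]
```

View pics/w6.png

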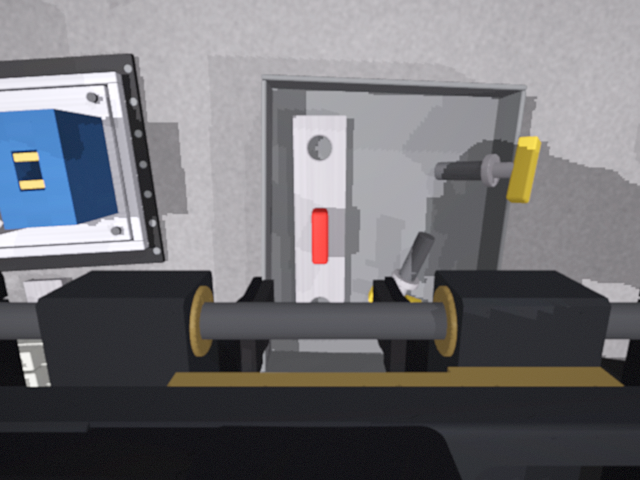

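Run:
```python
from h import *
w,s,t=[capture(n) for n in("wrist","scene","top")]
print(tri(w,(523.2,169.5),s,(145.1,198.4)).round(1), tri(t,(555.6,242.5),s,(145.1,198.4)).round(1), tri(t,(555.6,242.5),w,(523.2,169.5)).round(1))
print("lower end/shank on floor",ray(w,[[443,170]],.012).round(3), "rim",ray(w,[[523,85],[497,300]],.045).round(3))
go(566,-475,180,-4)
```

```text
[ 560.8 -467.2   54.7] [ 563.  -467.    57.6] [ 562.5 -471.2   43.8]
lower end/shank on floor [[ 0.558 -0.416  0.012]] rim [[ 0.621 -0.461  0.045]
 [ 0.452 -0.459  0.045]]
t 34.5 at [ 506.9 -311.5  201.5] yaw -0.0 j6 106 F [-0.4  0.3  0.1] w 0.50 row [-0.001  0.002  0.069] [ 5.92 16.35  2.13]
```

Call:
arm_command:
  deltas:
    - [0, 0, 0.05, 5.5, 15.6, 0, 0]
    - [0, 0, 0.05, 5.5, 15.6, 0, 0]
    - [0, 0, 0.05, 5.5, 15.6, 0, 0]
    - [0, 0, 0.05, 5.5, 15.6, 3, 0]
    - [0, 0, 0.05, 5.5, 15.6, 6, 0]
    - [0, 0, 0.05, 5.5, 15.6, 9, 0]
    - [0, 0, 0.05, 5.5, 15.6, 9, 0]
    - [0, 0, 0.05, 5.5, 15.6, 9, 0]

```text
time_s: 35.18
tcp_pos: [0.5609, -0.4672, 0.1085]
ee_rot: [[0.999, -0.05, -0.007], [-0.05, -0.999, 0.003], [-0.007, -0.003, -1.0]]
wrist_force: [0.1, -0.0, 0.9]
gripper_width: 0.5
gripper_force: 0.0
```

Run:
```python
from h import *
go(562,-468,68,-3)
```

```text
t 35.2 at [ 560.9 -467.2  108.5] yaw -2.9 j6 114 F [ 0.1 -0.   0.9] w 0.50 row [-0.003  0.007  0.002] [0.15 0.09 4.05]
```

Call:
arm_command:
  deltas:
    - [0, 0, 0, 0.1, 0.1, 1.5, 0]
    - [0, 0, 0, 0.1, 0.1, 3, 0]
    - [0, 0, 0, 0.1, 0.1, 4, 0]
    - [0, 0, 0, 0.1, 0.1, 4, 0]
    - [0, 0, 0, 0.1, 0.1, 4, 0]

```text
time_s: 35.6
tcp_pos: [0.5641, -0.4689, 0.0736]
ee_rot: [[0.999, -0.049, 0.001], [-0.049, -0.999, -0.001], [0.001, 0.001, -1.0]]
wrist_force: [-0.0, 0.6, 0.6]
gripper_width: 0.507
gripper_force: 0.0
```

Call:
arm_command:
  deltas:
    - [0, 0, 0, 0, 0, 0, 1]
    - [0, 0, 0, 0, 0, 0, 1]
    - [0, 0, 0, 0, 0, 0, 1]
    - [0, 0, 0, 0, 0, 0, 1]
    - [0, 0, 0, 0, 0, 0, 1]
    - [0, 0, 0, 0, 0, 0, 1]

```text
time_s: 36.1
tcp_pos: [0.5636, -0.4679, 0.073]
ee_rot: [[0.999, -0.05, -0.0], [-0.05, -0.999, 0.001], [-0.001, -0.001, -1.0]]
wrist_force: [-0.4, 3.6, 3.1]
gripper_width: 0.193
gripper_force: 27.6
```

Call:
arm_command:
  deltas:
    - [0, 0, 0, 0, 0, -0.5, 1]
    - [0, 0, 0, 0, 0, -1.5, 1]
    - [0, 0, 0, 0, 0, -3, 1]
    - [0, 0, 0, 0, 0, -5, 1]
    - [0, 0, 0, 0, 0, -6, 1]
    - [0, 0, 0, 0, 0, -6, 1]

```text
time_s: 36.6
tcp_pos: [0.5651, -0.4704, 0.1364]
ee_rot: [[0.999, -0.05, 0.006], [-0.05, -0.999, -0.004], [0.006, 0.004, -1.0]]
wrist_force: [-0.0, -0.3, -0.5]
gripper_width: 0.189
gripper_force: 29.7
```

Run:
```python
from h import *
go(560,-400,128,-3)
c=capture("scene"); cv2.imwrite("pics/s7.png",cv2.resize(c["pixels"][110:260,110:310],None,fx=3,fy=3))
```

```text
t 36.6 at [ 565.1 -470.4  136.4] yaw -2.9 j6 114 F [-0.  -0.3 -0.5] w 0.19 row [ 0.004 -0.006  0.003] [-0.86 -7.01  0.81]
```

View pics/s7.png

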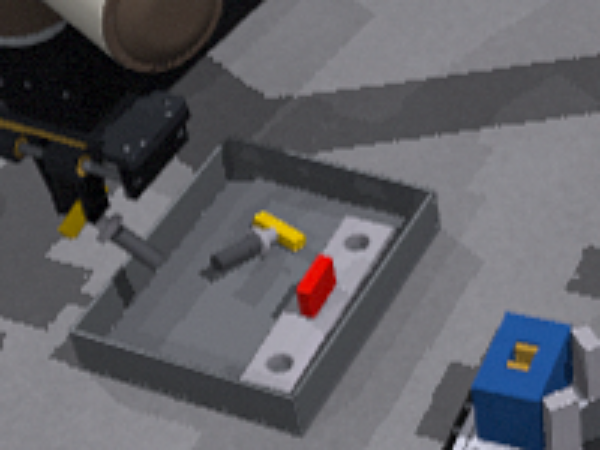

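Call:
arm_command:
  deltas:
    - [0, 0, 0, 0, -2.5, 0, 1]
    - [0, 0, 0, 0, -5, 0, 1]
    - [0, 0, 0, 0, -6.3, 0, 1]
    - [0, 0, 0, 0, -6.3, 2, 1]
    - [0, 0, 0, 0, -6.3, 4, 1]
    - [0, 0, 0, 0, -6.3, 6, 1]
    - [0, 0, 0, 0, -6.3, 6.4, 1]
    - [0, 0, 0, 0, -6.3, 6.4, 1]

```text
time_s: 37.32
tcp_pos: [0.5655, -0.4049, 0.0665]
ee_rot: [[0.999, -0.05, -0.004], [-0.05, -0.999, 0.003], [-0.004, -0.003, -1.0]]
wrist_force: [-0.3, 1.9, 1.5]
gripper_width: 0.186
gripper_force: 33.1
```

Call:
arm_command:
  deltas:
    - [0, 0, 0, 0, 0, 0, 0.4]
    - [0, 0, 0, 0, 0, 0, 0]
    - [0, 0, 0, 0, 0, 0, 0]
    - [0, 0, 0, 0, 0, 0, 0]
    - [0, 0, 0, 0, 0, -4, -0.6]
    - [0, 0, 0, 0, 0, -8, -1]
    - [0, 0, 0, 0, 0, -12, -1]
    - [0, 0, 0, 0, 0, -15, -1]

```text
time_s: 37.98
tcp_pos: [0.5674, -0.4067, 0.223]
ee_rot: [[0.999, -0.05, 0.004], [-0.05, -0.999, -0.003], [0.004, 0.003, -1.0]]
wrist_force: [0.5, 0.1, 1.0]
gripper_width: 0.709
gripper_force: 0.0
```

Run:
```python
from h import *
go(560,180,220,-86.9)
c=capture("scene"); i=c["pixels"]; H,S,V=hsv(c)
for b in blobs((H>20)&(H<35)&(S>120)&(V>100),30): print("yel",b.sum(),rect(c,b,.012))
c=capture("wrist"); H,S,V=hsv(c)
for b in blobs((H>20)&(H<35)&(S>120)&(V>100),30): print("yel w",b.sum(),rect(c,b,.012))
c=capture("top"); print("rings",rings(c)); 
for b in whites(c):
  q=circ(c,b,.04)
  if q[0]<700 and 100<q[1]<450 and q[3]<70: print("wh",b.sum(),q,circ(c,b,.013))
cv2.imwrite("pics/m8.png",np.hstack([cv2.resize(i[110:260,110:310],(400,300)),cv2.resize(c["pixels"][180:360,100:340],(400,300))]))
```

```text
t 38.0 at [ 567.4 -406.7  223. ] yaw -2.9 j6 109 F [0.5 0.1 1. ] w 0.71 row [-1.000e-03 -6.000e-03  1.467e+00] [ -3.66 -58.56   0.12]
yel 100 [ 439.5 -383.2   59.5   18.7   67.7]
yel 96 [ 558.5 -430.3   54.3   16.2   20. ]
yel 1942 [757.3 113.1 150.9  92.  -74.5]
yel w 460 [ 569.6 -415.5   31.5   16.2  -55.8]
yel w 671 [ 440.9 -383.1   50.3   18.2   72.1]
rings [array([638. , 291.3,  59. ,  60.5]), array([460.3, 167.3,  58.8,  60.6]), array([391.7, 276.1,  59.1,  60.6])]
wh 731 [513.4 321.1  56.6  56.8] [513.7 329.8  57.9  58.1]
```

View pics/m8.png

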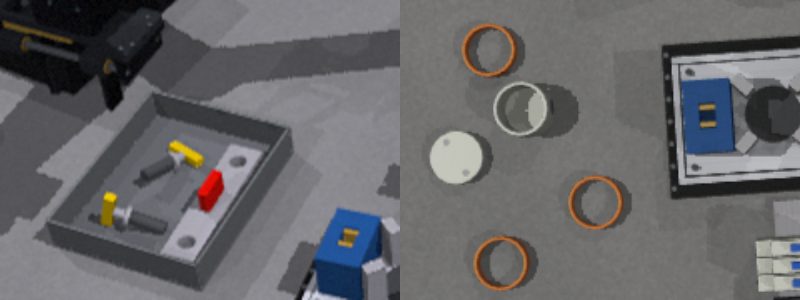

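Both dowels and the strap are now fully inside the tray (left half). The body was knocked to about (173,245) in the top image. I'm going above it.

Call:
arm_command:
  deltas:
    - [0, 0, 0.49, -1.1, -21.8, 0, -1]
    - [0, 0, 0.49, -1.1, -21.8, 0, -1]
    - [0, 0, 0.49, -1.1, -21.8, 0, -1]
    - [0, 0, 0.49, -1.1, -21.8, 0, -1]
    - [0, 0, 0.49, -1.1, -21.8, 0, -1]
    - [0, 0, 0.49, -1.1, -21.8, 0, -1]
    - [0, 0, 0.49, -1.1, -21.8, 0, -1]

```text
time_s: 38.72
tcp_pos: [0.5662, -0.1845, 0.2177]
ee_rot: [[0.86, -0.51, -0.001], [-0.51, -0.86, 0.001], [-0.002, 0.0, -1.0]]
wrist_force: [0.6, -0.4, 0.3]
gripper_width: 1.0
gripper_force: 0.0
```

Call:
arm_command:
  deltas:
    - [0, 0, 0.49, -11.2, -18.7, 0, -1]
    - [0, 0, 0.49, -11.2, -18.7, 0, -1]
    - [0, 0, 0.49, -11.2, -18.7, 0, -1]
    - [0, 0, 0.49, -11.2, -18.7, 0, -1]
    - [0, 0, 0.49, -11.2, -18.7, 0, -1]
    - [0, 0, 0.49, -11.2, -18.7, 0, -1]
    - [0, 0, 0.49, -11.2, -18.7, 0, -1]

```text
time_s: 39.3
tcp_pos: [0.567, 0.0331, 0.2175]
ee_rot: [[0.518, -0.855, -0.001], [-0.855, -0.518, 0.0], [-0.001, 0.0, -1.0]]
wrist_force: [-0.4, 0.3, -0.9]
gripper_width: 0.998
gripper_force: 0.0
```

Call:
arm_command:
  deltas:
    - [0, 0, 0.49, -18.7, -11.2, 0, -1]
    - [0, 0, 0.49, -18.7, -11.2, 0, -1]
    - [0, 0, 0.49, -18.7, -11.2, 0, -1]
    - [0, 0, 0.49, -18.7, -11.2, 0, -1]
    - [0, 0, 0.49, -18.7, -11.2, 0, -1]
    - [0, 0, 0.49, -18.7, -11.2, 0, -1]
    - [0, 0, 0.49, -18.7, -11.2, 0, -1]
    - [0, 0, 0.49, -18.7, -11.2, 0, -1]

```text
time_s: 39.97
tcp_pos: [0.5666, 0.2478, 0.2172]
ee_rot: [[0.051, -0.999, -0.002], [-0.999, -0.051, -0.001], [0.001, 0.002, -1.0]]
wrist_force: [0.2, -0.8, -0.4]
gripper_width: 1.002
gripper_force: 0.0
```

Run:
```python
from h import *
c=capture("wrist"); cv2.imwrite("pics/w9.png",c["pixels"]); print("rings",rings(c,.014,400))
for b in whites(c,800): print(b.sum(),np.argwhere(b).mean(0)[::-1],circ(c,b,.04),circ(c,b,.013))
go(567,247,100,-86.9)
```

```text
rings [array([460.4, 169.1,  59.7,  61.9]), array([393.8, 276.1,  57.1,  59.4]), array([636.2, 290.9,  56.8,  58.1])]
2045 [321.96283619 221.28508557] [566.9 249.1  61.2  61.4] [566.7 254.7  66.4  66.6]
1023 [373.8914956  292.22678397] [517.9 301.8  20.7  56.5] [513.6 311.8  22.4  61.2]
t 40.0 at [566.7 246.9 217.5] yaw -87.1 j6 -36 F [-0.5  0.3  0.3] w 1.00 row [ 0.002 -0.001 -0.004] [-0.02 -0.05 11.75]
```

View pics/w9.png

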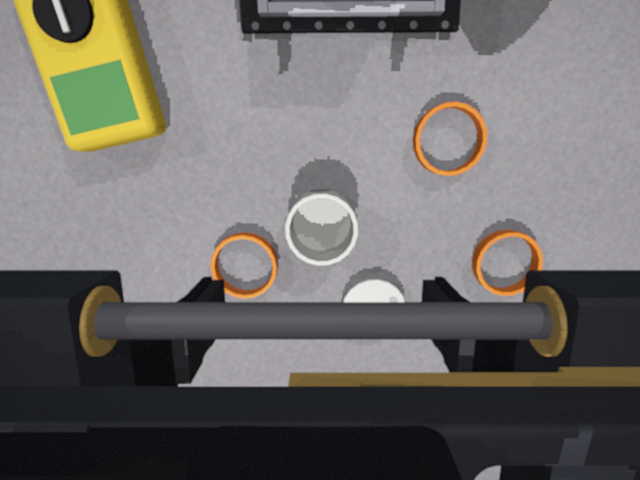

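Body ring at pixel (322,229), so (567,249) mm. Grasping it.

Call:
arm_command:
  deltas:
    - [0, 0, 0, -0.2, 0, 4, -1]
    - [0, 0, 0, -0.2, 0, 8, -1]
    - [0, 0, 0, -0.2, 0, 12, -1]
    - [0, 0, 0, -0.2, 0, 15, -1]
    - [0, 0, 0, -0.2, 0, 17, -1]
    - [0, 0, 0, -0.2, 0, 17, -1]
    - [0, 0, 0, -0.2, 0, 17, -1]

```text
time_s: 40.6
tcp_pos: [0.5666, 0.2481, 0.0478]
ee_rot: [[0.049, -0.999, -0.002], [-0.999, -0.049, -0.002], [0.002, 0.002, -1.0]]
wrist_force: [-0.4, 0.4, 0.9]
gripper_width: 1.003
gripper_force: 0.0
```

Run:
```python
from h import *
go(567,249,25,-86.9)
```

```text
t 40.6 at [566.6 248.1  47.8] yaw -87.2 j6 -36 F [-0.4  0.4  0.9] w 1.00 row [ 0.002 -0.002 -0.005] [-0.09 -0.05  2.28]
```

Call:
arm_command:
  deltas:
    - [0, 0, 0, -0.1, 0, 1.2, -1]
    - [0, 0, 0, -0.1, 0, 2.2, -1]
    - [0, 0, 0, -0.1, 0, 2.2, -1]
    - [0, 0, 0, -0.1, 0, 2.2, 1]
    - [0, 0, 0, -0.1, 0, 2.2, 1]
    - [0, 0, 0, -0.1, 0, 2.2, 1]
    - [0, 0, 0, -0.1, 0, 2.2, 1]
    - [0, 0, 0, -0.1, 0, 2.2, 1]

```text
time_s: 41.27
tcp_pos: [0.5666, 0.2516, 0.0269]
ee_rot: [[0.051, -0.999, 0.001], [-0.999, -0.051, 0.001], [-0.001, -0.001, -1.0]]
wrist_force: [-0.9, 0.3, 1.3]
gripper_width: 0.711
gripper_force: 30.2
```

Call:
arm_command:
  deltas:
    - [0, 0, 0, 0, 0, 0, 1]
    - [0, 0, 0, 0, 0, 0, 1]
    - [0, 0, 0, 0, 0, -2, 1]
    - [0, 0, 0, 0, 0, -5, 1]
    - [0, 0, 0, 0, 0, -9, 1]
    - [0, 0, 0, 0, 0, -12, 1]
    - [0, 0, 0, 0, 0, -12, 1]

```text
time_s: 41.85
tcp_pos: [0.5699, 0.2533, 0.154]
ee_rot: [[0.052, -0.999, 0.012], [-0.999, -0.052, 0.007], [-0.006, -0.012, -1.0]]
wrist_force: [0.5, 0.5, -0.7]
gripper_width: 0.708
gripper_force: 30.0
```

Run:
```python
from h import *
go(558.3,-37.3,145,-86.9)
c=capture("top"); i=c["pixels"].copy()
for p in proj(c,[[.5583,-.0373,.018],[.5583,-.0373,.077]]): cv2.circle(i,tuple(int(round(v)) for v in p),1,(0,0,255),-1)
cv2.imwrite("pics/t10.png",cv2.resize(i[190:310,250:400],None,fx=5,fy=5,interpolation=cv2.INTER_NEAREST))
```

```text
t 41.9 at [569.9 253.3 154. ] yaw -87.0 j6 -36 F [ 0.5  0.5 -0.7] w 0.71 row [-0.012  0.006 -0.002] [28.96  2.69  0.68]
```

View pics/t10.png

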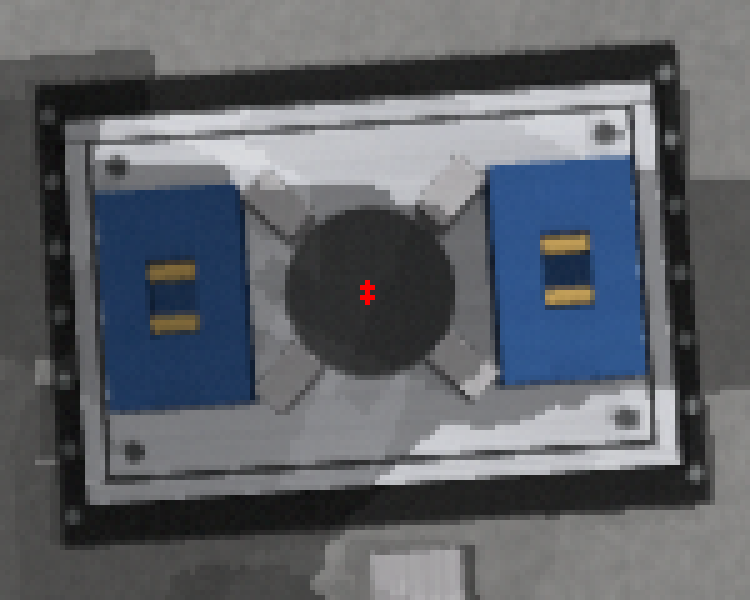

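Pocket disc centre at crop (370,291) agrees with my estimate to 1 mm. Carrying the body over.

Call:
arm_command:
  deltas:
    - [0, 0, 0, 28.9, 2.5, 0, 1]
    - [0, 0, 0, 28.9, 2.5, 0, 1]
    - [0, 0, 0, 28.9, 2.5, 0, 1]
    - [0, 0, 0, 28.9, 2.5, 0, 1]
    - [0, 0, 0, 28.9, 2.5, 0, 1]
    - [0, 0, 0, 28.9, 2.5, 0, 1]
    - [0, 0, 0, 28.9, 2.5, 0, 1]
    - [0, 0, 0, 28.9, 2.5, 0, 1]

```text
time_s: 42.57
tcp_pos: [0.5536, -0.0444, 0.1446]
ee_rot: [[0.043, -0.999, -0.005], [-0.999, -0.043, -0.001], [0.001, 0.005, -1.0]]
wrist_force: [-0.2, 0.7, -0.4]
gripper_width: 0.71
gripper_force: 30.0
```

Call:
arm_command:
  deltas:
    - [0, 0, 0, 0, 0, 1, 1]
    - [0, 0, 0, 0, 0, 1, 1]
    - [0, 0, 0, 0, 0, 1, 1]
    - [0, 0, 0, 0, 0, 1, 1]

```text
time_s: 42.9
tcp_pos: [0.5559, -0.0375, 0.1356]
ee_rot: [[0.053, -0.999, -0.001], [-0.999, -0.053, -0.0], [0.0, 0.001, -1.0]]
wrist_force: [0.5, 0.7, -1.3]
gripper_width: 0.712
gripper_force: 30.0
```

Run:
```python
from h import *
go(558.5,-36,145,-86.9)
a=capture("wrist")["pixels"]; c=capture("scene"); s=sense()
i=c["pixels"]; p=proj(c,[s["tcp_pos"]])[0]; print(p)
u,v=int(p[0]),int(p[1])
cv2.imwrite("pics/m11.png",np.hstack([cv2.resize(i[v-50:v+50,u-65:u+65],(390,300)),cv2.resize(a,(400,300))]))
```

```text
t 42.9 at [555.9 -37.5 135.6] yaw -87.0 j6 -10 F [ 0.5  0.7 -1.3] w 0.71 row [ 0.001 -0.    -0.001] [-0.14 -0.27 -0.94]
[314.50815151 215.61478852]
```

View pics/m11.png

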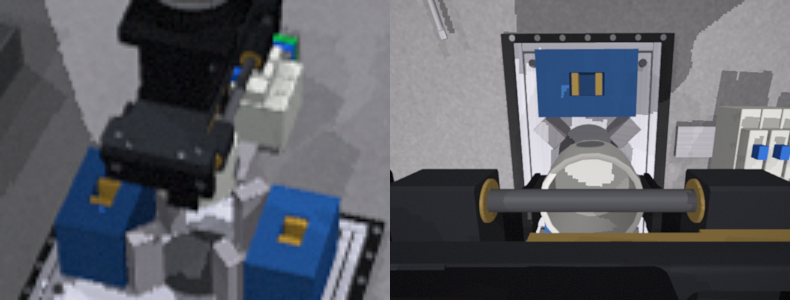

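```bash
cat >> h.py <<'E'
from scipy.optimize import least_squares
def heldrim(c,z,R=31.,prof=False):
    "far rim edge: first bright pixel from the top in each column near the TCP column"
    g=cv2.cvtColor(c["pixels"],cv2.COLOR_BGR2GRAY).astype(int); s=sense(); pts=[]
    pred=proj(c,np.array([s["tcp_pos"]+[0.,0,0]])*1)[0]
    if prof: print(pred.round(), g[190:300:3,int(pred[0])].tolist())
    return pred
E
python3 - <<'E'
from h import *
c=capture("wrist"); cv2.imwrite("pics/w12.png",cv2.resize(c["pixels"][180:400,200:440],None,fx=3,fy=2.7,interpolation=cv2.INTER_NEAREST)); s=sense()
heldrim(c,0,prof=True)
z=s["tcp_pos"][2]+.013
for dy in(-31,-27,27,31):
    print(dy,proj(c,[s["tcp_pos"]+[0,dy/1000,.013]]).round(1))
E
```

```text
[321. 317.] [191, 207, 209, 117, 98, 98, 100, 99, 100, 99, 102, 113, 94, 85, 84, 110, 138, 137, 145, 182, 174, 159, 219, 219, 219, 218, 218, 219, 219, 219, 219, 220, 220, 220, 221, 221, 185]
-31 [[325.5 250.3]]
-27 [[324.9 261.4]]
27 [[317.3 397.4]]
31 [[316.8 406.5]]
```

View pics/w12.png

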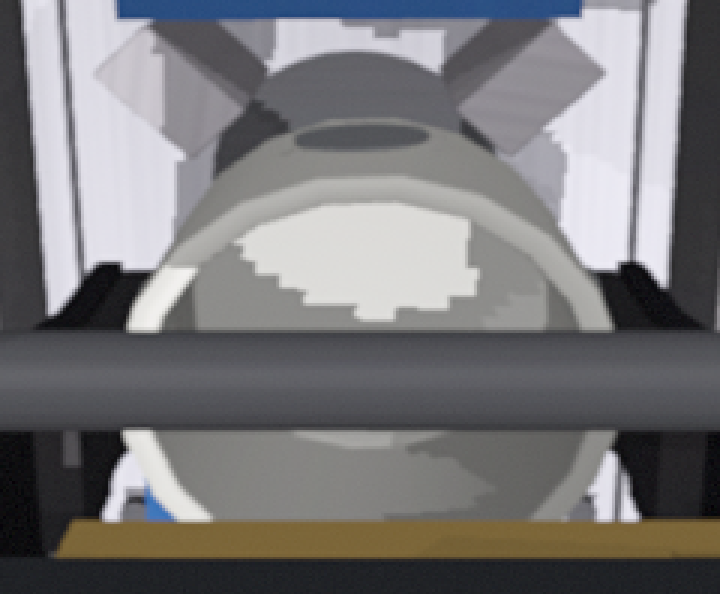

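Call:
arm_command:
  deltas:
    - [0, 0, 0, -0.14, -0.27, 0.5, 1]
    - [0, 0, 0, -0.14, -0.27, 1.5, 1]
    - [0, 0, 0, -0.14, -0.27, 2, 1]
    - [0, 0, 0, -0.14, -0.27, 2, 1]
    - [0, 0, 0, -0.14, -0.27, 2, 1]
    - [0, 0, 0, -0.14, -0.27, 2, 1]

```text
time_s: 43.55
tcp_pos: [0.5588, -0.0372, 0.1163]
ee_rot: [[0.051, -0.999, -0.0], [-0.999, -0.051, -0.0], [0.0, 0.0, -1.0]]
wrist_force: [0.0, 0.7, -0.8]
gripper_width: 0.709
gripper_force: 30.0
```

Run:
```python
from h import *
go(558.5,-36,44.5,-86.9)
```

```text
t 43.5 at [558.8 -37.2 116.3] yaw -87.1 j6 -10 F [ 0.   0.7 -0.8] w 0.71 row [ 0.    -0.    -0.003] [-0.12  0.02  7.18]
```

Call:
arm_command:
  deltas:
    - [0, 0, 0, -0.1, 0.05, 1, 1]
    - [0, 0, 0, -0.1, 0.05, 2, 1]
    - [0, 0, 0, -0.1, 0.05, 3, 1]
    - [0, 0, 0, -0.1, 0.05, 4, 1]
    - [0, 0, 0, -0.1, 0.05, 5, 1]
    - [0, 0, 0, -0.1, 0.05, 5, 1]
    - [0, 0, 0, -0.1, 0.05, 5, 1]

```text
time_s: 44.13
tcp_pos: [0.5579, -0.0361, 0.0653]
ee_rot: [[0.051, -0.999, -0.002], [-0.999, -0.051, -0.0], [0.0, 0.002, -1.0]]
wrist_force: [0.6, 0.5, -1.1]
gripper_width: 0.71
gripper_force: 30.0
```

Call:
arm_command:
  deltas:
    - [0, 0, 0, 0, 0, 0.5, 1]
    - [0, 0, 0, 0, 0, 1, 1]
    - [0, 0, 0, 0, 0, 1.5, 1]
    - [0, 0, 0, 0, 0, 2, 1]
    - [0, 0, 0, 0, 0, 2.2, 1]
    - [0, 0, 0, 0, 0, 2.2, 1]
    - [0, 0, 0, 0, 0, 2.2, 1]

```text
time_s: 44.72
tcp_pos: [0.5579, -0.0362, 0.0448]
ee_rot: [[0.051, -0.999, -0.0], [-0.999, -0.051, -0.0], [0.0, 0.0, -1.0]]
wrist_force: [-2.1, 1.3, 4.4]
gripper_width: 0.711
gripper_force: 30.0
```

Run:
```python
from h import *
go(558.5,-36,44.5,-86.9)
```

```text
t 44.7 at [557.9 -36.2  44.8] yaw -87.1 j6 -10 F [-2.1  1.3  4.4] w 0.71 row [ 0.    -0.    -0.003] [-0.02 -0.06  0.03]
```

Call:
arm_command:
  deltas:
    - [0, 0, 0, 0, 0, 0, 0]
    - [0, 0, 0, 0, 0, 0, -1]
    - [0, 0, 0, 0, 0, 0, -1]
    - [0, 0, 0, 0, 0, 0, -1]
    - [0, 0, 0, 0, 0, -3, -1]
    - [0, 0, 0, 0, 0, -6, -1]
    - [0, 0, 0, 0, 0, -10, -1]
    - [0, 0, 0, 0, 0, -14, -1]

```text
time_s: 45.38
tcp_pos: [0.5575, -0.0363, 0.185]
ee_rot: [[0.051, -0.999, -0.002], [-0.999, -0.051, -0.0], [0.0, 0.002, -1.0]]
wrist_force: [0.9, 0.3, -0.2]
gripper_width: 0.993
gripper_force: 0.0
```

Call:
arm_command:
  deltas:
    - [0, 0, 0, -20.9, 8.75, 0, -1]
    - [0, 0, 0, -20.9, 8.75, 0, -1]
    - [0, 0, 0, -20.9, 8.75, 0, -1]
    - [0, 0, 0, -20.9, 8.75, 0, -1]
    - [0, 0, 0, -20.9, 8.75, 0, -1]
    - [0, 0, 0, -20.9, 8.75, 0, -1]
    - [0, 0, 0, -20.9, 8.75, 0, -1]
    - [0, 0, 0, -20.9, 8.75, 0, -1]

```text
time_s: 46.05
tcp_pos: [0.4597, 0.1691, 0.1842]
ee_rot: [[0.053, -0.999, 0.0], [-0.999, -0.053, 0.0], [0.0, -0.0, -1.0]]
wrist_force: [-0.3, -1.1, -0.4]
gripper_width: 0.998
gripper_force: 0.0
```

Run:
```python
from h import *
t=capture("top"); print("top rings",rings(t))
for b in whites(t):
  q=circ(t,b,.058)
  if q[0]<700 and -80<q[1]<450 and q[3]<70: print("wh",b.sum(),q,circ(t,b,.013))
w=capture("wrist"); print("w",rings(w,.014,300))
for b in whites(w,400):
  q=circ(w,b,.058)
  if -100<q[1]<50: print("wh w",b.sum(),q)
go(460,168,60,-86.9)
cv2.imwrite("pics/m13.png",np.hstack([cv2.resize(t["pixels"][190:310,250:400],(375,300)),cv2.resize(w["pixels"],(400,300))]))
```

```text
top rings [array([637.7, 290.9,  58.6,  61.8]), array([460.3, 166.8,  56.8,  57.1])]
wh 522 [521.3 316.2  38.   59.8] [522.2 330.7  39.5  62.3]
w [array([459.2, 168. ,  59.5,  60.1])]
t 46.1 at [460.3 167.8 184.1] yaw -87.1 j6 -36 F [ 1.1 -0.3  0.2] w 1.00 row [ 0.    -0.    -0.004] [-0.03  0.02 12.41]
```

View pics/m13.png

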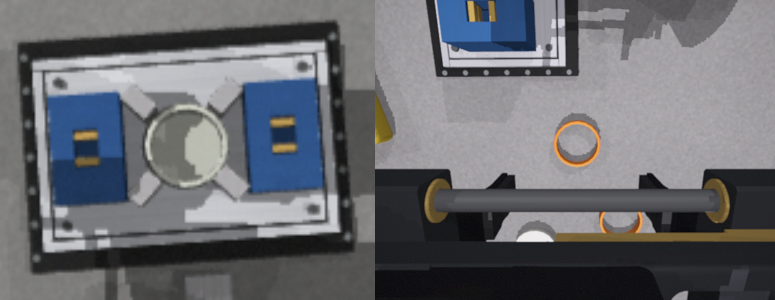

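The body stands in the pocket, rim centre at about (324,248) in the top image. That was my 15th viewed picture against a cap of 14, so I'm viewing no more and will work from measured numbers. Next is the first ring at (460,168).

Call:
arm_command:
  deltas:
    - [0, 0, 0, 0, 0, 4, -1]
    - [0, 0, 0, 0, 0, 8, -1]
    - [0, 0, 0, 0, 0, 11, -1]
    - [0, 0, 0, 0, 0, 13, -1]
    - [0, 0, 0, 0, 0, 14, -1]
    - [0, 0, 0, 0, 0, 14, -1]
    - [0, 0, 0, 0, 0, 14, -1]

```text
time_s: 46.73
tcp_pos: [0.4606, 0.1671, 0.0439]
ee_rot: [[0.049, -0.999, -0.001], [-0.999, -0.049, -0.001], [0.001, 0.001, -1.0]]
wrist_force: [-0.3, 0.7, 1.2]
gripper_width: 1.003
gripper_force: 0.0
```

Run:
```python
from h import *
go(459.8,168,22.5,-86.9)
```

```text
t 46.7 at [460.6 167.1  43.9] yaw -87.2 j6 -36 F [-0.3  0.7  1.2] w 1.00 row [ 0.001 -0.001 -0.005] [-0.1   0.07  2.14]
```

Call:
arm_command:
  deltas:
    - [0, 0, 0, -0.08, 0, 1.1, -1]
    - [0, 0, 0, -0.08, 0, 2.1, -1]
    - [0, 0, 0, -0.08, 0, 2.1, -1]
    - [0, 0, 0, -0.08, 0, 2.1, -1]
    - [0, 0, 0, -0.08, 0, 2.1, 1]
    - [0, 0, 0, -0.08, 0, 2.1, 1]
    - [0, 0, 0, -0.08, 0, 2.1, 1]
    - [0, 0, 0, -0.08, 0, 2.1, 1]

```text
time_s: 47.4
tcp_pos: [0.4603, 0.1691, 0.0239]
ee_rot: [[0.051, -0.999, 0.001], [-0.999, -0.051, 0.001], [-0.001, -0.001, -1.0]]
wrist_force: [-0.3, -0.2, 0.4]
gripper_width: 0.785
gripper_force: 0.0
```

Call:
arm_command:
  deltas:
    - [0, 0, 0, 0, 0, 0, 1]
    - [0, 0, 0, 0, 0, 0, 1]
    - [0, 0, 0, 0, 0, 0, 1]

```text
time_s: 47.65
tcp_pos: [0.4602, 0.1691, 0.0236]
ee_rot: [[0.051, -0.999, 0.0], [-0.999, -0.051, 0.0], [-0.0, -0.0, -1.0]]
wrist_force: [-0.6, -0.4, 2.8]
gripper_width: 0.683
gripper_force: 29.8
```

Call:
arm_command:
  deltas:
    - [0, 0, 0, 0, 0, -2, 1]
    - [0, 0, 0, 0, 0, -5, 1]
    - [0, 0, 0, 0, 0, -9, 1]
    - [0, 0, 0, 0, 0, -12, 1]
    - [0, 0, 0, 0, 0, -12, 1]
    - [0, 0, 0, 0, 0, -12, 1]

```text
time_s: 48.15
tcp_pos: [0.4607, 0.1696, 0.145]
ee_rot: [[0.051, -0.999, 0.003], [-0.999, -0.051, 0.003], [-0.003, -0.003, -1.0]]
wrist_force: [-0.3, -1.4, -0.5]
gripper_width: 0.684
gripper_force: 29.8
```

Run:
```python
from h import *
go(558.3,-38,140,-86.9)
c=capture("wrist"); H,S,V=hsv(c); s=sense()
m=(H>4)&(H<18)&(S>150)&(V>60)
for b in blobs(m,60): print(b.sum(), np.argwhere(b).min(0),np.argwhere(b).max(0))
for dy in(-31,-27,31): print(dy,proj(c,[s["tcp_pos"]+[0,dy/1000,-.008]]).round(1))
```

```text
t 48.1 at [460.7 169.6 145. ] yaw -87.1 j6 -36 F [-0.3 -1.4 -0.5] w 0.68 row [-0.003  0.003 -0.003] [21.23 -8.7   0.47]
2135 [232 251] [302 395]
2596 [339 263] [373 400]
-31 [[327.8 234.4]]
-27 [[327.3 244.1]]
31 [[320.3 371.8]]
```

Call:
arm_command:
  deltas:
    - [0, 0, 0, 21.2, -8.7, 0, 1]
    - [0, 0, 0, 21.2, -8.7, 0, 1]
    - [0, 0, 0, 21.2, -8.7, 0, 1]
    - [0, 0, 0, 21.2, -8.7, 0, 1]
    - [0, 0, 0, 21.2, -8.7, 0, 1]
    - [0, 0, 0, 21.2, -8.7, 0, 1]
    - [0, 0, 0, 21.2, -8.7, 0, 1]
    - [0, 0, 0, 21.2, -8.7, 0, 1]

```text
time_s: 48.87
tcp_pos: [0.5566, -0.0398, 0.1407]
ee_rot: [[0.048, -0.999, -0.005], [-0.999, -0.048, -0.001], [0.0, 0.005, -1.0]]
wrist_force: [-0.2, 0.3, -0.6]
gripper_width: 0.682
gripper_force: 29.8
```

Call:
arm_command:
  deltas:
    - [0, 0, 0, 0, 0, 2, 1]
    - [0, 0, 0, 0, 0, 3, 1]
    - [0, 0, 0, 0, 0, 3, 1]
    - [0, 0, 0, 0, 0, 3, 1]
    - [0, 0, 0, 0, 0, 3, 1]

```text
time_s: 49.28
tcp_pos: [0.5578, -0.0377, 0.1136]
ee_rot: [[0.052, -0.999, 0.0], [-0.999, -0.052, -0.0], [0.0, -0.0, -1.0]]
wrist_force: [-0.2, 0.5, 0.0]
gripper_width: 0.679
gripper_force: 29.8
```

Run:
```python
from h import *
go(558.3,-37.5,82,-86.9)
```

```text
t 49.3 at [557.8 -37.7 113.6] yaw -87.0 j6 -10 F [-0.2  0.5  0. ] w 0.68 row [-0.    -0.    -0.002] [-0.02 -0.05  3.16]
```

Call:
arm_command:
  deltas:
    - [0, 0, 0, 0, 0, 1, 1]
    - [0, 0, 0, 0, 0, 2, 1]
    - [0, 0, 0, 0, 0, 2.6, 1]
    - [0, 0, 0, 0, 0, 3, 1]
    - [0, 0, 0, 0, 0, 3.2, 1]
    - [0, 0, 0, 0, 0, 3.2, 1]
    - [0, 0, 0, 0, 0, 3.2, 1]

```text
time_s: 49.87
tcp_pos: [0.5573, -0.0385, 0.0817]
ee_rot: [[0.051, -0.999, -0.001], [-0.999, -0.051, -0.0], [0.0, 0.001, -1.0]]
wrist_force: [-1.9, 0.3, 4.2]
gripper_width: 0.68
gripper_force: 29.8
```

Call:
arm_command:
  deltas:
    - [0, 0, 0, 0, 0, 0, 0]
    - [0, 0, 0, 0, 0, 0, -1]
    - [0, 0, 0, 0, 0, 0, -1]
    - [0, 0, 0, 0, 0, 0, -1]
    - [0, 0, 0, 0, 0, -2, -1]
    - [0, 0, 0, 0, 0, -6, -1]
    - [0, 0, 0, 0, 0, -10, -1]
    - [0, 0, 0, 0, 0, -11, -1]

```text
time_s: 50.53
tcp_pos: [0.5615, -0.0383, 0.1979]
ee_rot: [[0.052, -0.999, 0.012], [-0.999, -0.052, 0.0], [0.0, -0.012, -1.0]]
wrist_force: [1.5, -0.4, 0.2]
gripper_width: 0.992
gripper_force: 0.0
```

Call:
arm_command:
  deltas:
    - [0, 0, 0, -16.2, -4.85, 0, -1]
    - [0, 0, 0, -16.2, -4.85, 0, -1]
    - [0, 0, 0, -16.2, -4.85, 0, -1]
    - [0, 0, 0, -16.2, -4.85, 0, -1]
    - [0, 0, 0, -16.2, -4.85, 0, -1]
    - [0, 0, 0, -16.2, -4.85, 0, -1]

```text
time_s: 51.03
tcp_pos: [0.5984, 0.1284, 0.1905]
ee_rot: [[0.054, -0.999, -0.0], [-0.999, -0.054, 0.0], [-0.0, 0.0, -1.0]]
wrist_force: [-0.4, -0.2, 0.4]
gripper_width: 0.998
gripper_force: 0.0
```

Call:
arm_command:
  deltas:
    - [0, 0, 0, -16.2, -4.85, 0, -1]
    - [0, 0, 0, -16.2, -4.85, 0, -1]
    - [0, 0, 0, -16.2, -4.85, 0, -1]
    - [0, 0, 0, -16.2, -4.85, 0, -1]
    - [0, 0, 0, -16.2, -4.85, 0, -1]
    - [0, 0, 0, -16.2, -4.85, 0, -1]
    - [0, 0, 0, -16.2, -4.85, 0, -1]

```text
time_s: 51.62
tcp_pos: [0.6379, 0.289, 0.1906]
ee_rot: [[0.05, -0.999, -0.001], [-0.999, -0.05, -0.001], [0.001, 0.001, -1.0]]
wrist_force: [-0.7, -0.7, -0.3]
gripper_width: 0.998
gripper_force: 0.0
```

Run:
```python
from h import *
t=capture("top"); print("top",rings(t,.014),rings(t,.072))
w=capture("wrist"); print("w",rings(w,.014,300))
go(638,291,40,-86.9)
```

```text
top [array([637.7, 290.8,  58.7,  61.7]), array([560.6, -38.8,  62.4,  62.9]), array([392. , 275.6,  59.1,  61.7])] [array([630.7, 274.1,  55.8,  58.6]), array([557.4, -38.8,  59.2,  59.7]), array([397.3, 259.6,  56.1,  58.6])]
w [array([397.8, 277.5,  57.9,  65.1]), array([637.3, 292. ,  59.6,  60.3])]
t 51.7 at [638.1 288.2 191.4] yaw -87.2 j6 -35 F [-0.1 -0.1 -0.4] w 1.00 row [ 0.    -0.    -0.005] [-2.900e-01 -1.000e-02  1.514e+01]
```

Call:
arm_command:
  deltas:
    - [0, 0, 0, -0.3, 0, 4, -1]
    - [0, 0, 0, -0.3, 0, 8, -1]
    - [0, 0, 0, -0.3, 0, 11, -1]
    - [0, 0, 0, -0.3, 0, 13.5, -1]
    - [0, 0, 0, -0.3, 0, 14.5, -1]
    - [0, 0, 0, -0.3, 0, 14.5, -1]
    - [0, 0, 0, -0.3, 0, 14.5, -1]
    - [0, 0, 0, -0.3, 0, 14.5, -1]

```text
time_s: 52.38
tcp_pos: [0.6395, 0.2935, 0.049]
ee_rot: [[0.051, -0.999, 0.004], [-0.999, -0.051, 0.002], [-0.002, -0.004, -1.0]]
wrist_force: [-0.6, -0.3, -0.3]
gripper_width: 1.0
gripper_force: 0.0
```

Run:
```python
from h import *
go(637.7,291.3,23,-86.9)
```

```text
t 52.4 at [639.5 293.5  49. ] yaw -87.1 j6 -35 F [-0.6 -0.3 -0.3] w 1.00 row [-0.004  0.002 -0.003] [0.21 0.2  2.6 ]
```

Call:
arm_command:
  deltas:
    - [0, 0, 0, 0.2, 0.15, 1.2, -1]
    - [0, 0, 0, 0.2, 0.15, 2.5, -1]
    - [0, 0, 0, 0.2, 0.15, 2.5, -1]
    - [0, 0, 0, 0.2, 0.15, 2.5, -1]
    - [0, 0, 0, 0.2, 0.15, 2.5, 1]
    - [0, 0, 0, 0.2, 0.15, 2.5, 1]
    - [0, 0, 0, 0.2, 0.15, 2.5, 1]
    - [0, 0, 0, 0.2, 0.15, 2.5, 1]

```text
time_s: 53.05
tcp_pos: [0.6369, 0.2913, 0.0219]
ee_rot: [[0.051, -0.999, 0.001], [-0.999, -0.051, 0.001], [-0.0, -0.001, -1.0]]
wrist_force: [-0.5, 0.0, -0.7]
gripper_width: 0.777
gripper_force: 0.0
```

Call:
arm_command:
  deltas:
    - [0, 0, 0, 0, 0, 0, 1]
    - [0, 0, 0, 0, 0, 0, 1]
    - [0, 0, 0, 0, 0, 0, 1]

```text
time_s: 53.3
tcp_pos: [0.6368, 0.2912, 0.0217]
ee_rot: [[0.051, -0.999, 0.001], [-0.999, -0.051, 0.0], [-0.0, -0.001, -1.0]]
wrist_force: [0.0, 0.1, 1.4]
gripper_width: 0.682
gripper_force: 30.0
```

Call:
arm_command:
  deltas:
    - [0, 0, 0, 0, 0, -2, 1]
    - [0, 0, 0, 0, 0, -5, 1]
    - [0, 0, 0, 0, 0, -9, 1]
    - [0, 0, 0, 0, 0, -13, 1]
    - [0, 0, 0, 0, 0, -13, 1]
    - [0, 0, 0, 0, 0, -13, 1]

```text
time_s: 53.8
tcp_pos: [0.638, 0.292, 0.1553]
ee_rot: [[0.051, -0.999, 0.006], [-0.999, -0.051, 0.004], [-0.004, -0.006, -1.0]]
wrist_force: [0.1, -0.6, -1.3]
gripper_width: 0.68
gripper_force: 30.0
```

Run:
```python
from h import *
go(558,-37.5,150,-86.9)
c=capture("wrist"); H,S,V=hsv(c); s=sense()
m=(H>4)&(H<18)&(S>150)&(V>60)
for b in blobs(m,60): print(b.sum(), np.argwhere(b).min(0),np.argwhere(b).max(0))
for dy in(-31,-27,31): print(dy,proj(c,[s["tcp_pos"]+[0,dy/1000,-.009]]).round(1))
```

```text
t 53.8 at [638.  292.  155.3] yaw -87.1 j6 -35 F [ 0.1 -0.6 -1.3] w 0.68 row [-0.006  0.004 -0.003] [32.5   9.66  0.34]
1215 [195 603] [273 639]
2117 [236 251] [302 396]
2382 [339 259] [373 388]
-31 [[328.7 233.2]]
-27 [[328.2 242.7]]
31 [[321.2 368.9]]
```

Call:
arm_command:
  deltas:
    - [0, 0, 0, 16.3, 4.8, 0, 1]
    - [0, 0, 0, 16.3, 4.8, 0, 1]
    - [0, 0, 0, 16.3, 4.8, 0, 1]
    - [0, 0, 0, 16.3, 4.8, 0, 1]
    - [0, 0, 0, 16.3, 4.8, 0, 1]
    - [0, 0, 0, 16.3, 4.8, 0, 1]

```text
time_s: 54.35
tcp_pos: [0.5952, 0.123, 0.1497]
ee_rot: [[0.047, -0.999, -0.004], [-0.999, -0.047, -0.002], [0.001, 0.004, -1.0]]
wrist_force: [-0.5, 1.0, 0.0]
gripper_width: 0.679
gripper_force: 30.0
```

Call:
arm_command:
  deltas:
    - [0, 0, 0, 16.3, 4.8, 0, 1]
    - [0, 0, 0, 16.3, 4.8, 0, 1]
    - [0, 0, 0, 16.3, 4.8, 0, 1]
    - [0, 0, 0, 16.3, 4.8, 0, 1]
    - [0, 0, 0, 16.3, 4.8, 0, 1]
    - [0, 0, 0, 16.3, 4.8, 0, 1]
    - [0, 0, 0, 16.3, 4.8, 0, 1]

```text
time_s: 54.93
tcp_pos: [0.5576, -0.0388, 0.1506]
ee_rot: [[0.051, -0.999, -0.001], [-0.999, -0.051, -0.0], [-0.0, 0.001, -1.0]]
wrist_force: [0.3, 0.4, -0.2]
gripper_width: 0.685
gripper_force: 30.0
```

Call:
arm_command:
  deltas:
    - [0, 0, 0, 0, 0, 1.5, 1]
    - [0, 0, 0, 0, 0, 2.5, 1]
    - [0, 0, 0, 0, 0, 2.5, 1]
    - [0, 0, 0, 0, 0, 2.5, 1]
    - [0, 0, 0, 0, 0, 2.5, 1]

```text
time_s: 55.35
tcp_pos: [0.5578, -0.0385, 0.1264]
ee_rot: [[0.052, -0.999, 0.0], [-0.999, -0.052, -0.0], [0.0, -0.0, -1.0]]
wrist_force: [-0.7, 0.5, -0.6]
gripper_width: 0.682
gripper_force: 30.0
```

Run:
```python
from h import *
go(558,-39,93.7,-86.9)
```

```text
t 55.4 at [557.8 -38.5 126.4] yaw -87.0 j6 -10 F [-0.7  0.5 -0.6] w 0.68 row [-0.    -0.    -0.002] [ 0.05 -0.02  3.27]
```

Call:
arm_command:
  deltas:
    - [0, 0, 0, 0.05, 0, 1, 1]
    - [0, 0, 0, 0.05, 0, 2, 1]
    - [0, 0, 0, 0.05, 0, 2.7, 1]
    - [0, 0, 0, 0.05, 0, 3.1, 1]
    - [0, 0, 0, 0.05, 0, 3.3, 1]
    - [0, 0, 0, 0.05, 0, 3.3, 1]
    - [0, 0, 0, 0.05, 0, 3.3, 1]

```text
time_s: 55.93
tcp_pos: [0.5568, -0.0401, 0.0936]
ee_rot: [[0.051, -0.999, -0.001], [-0.999, -0.051, -0.0], [0.0, 0.001, -1.0]]
wrist_force: [-2.6, -0.4, 4.9]
gripper_width: 0.681
gripper_force: 30.0
```

Call:
arm_command:
  deltas:
    - [0, 0, 0, 0, 0, 0, 0]
    - [0, 0, 0, 0, 0, 0, -1]
    - [0, 0, 0, 0, 0, 0, -1]
    - [0, 0, 0, 0, 0, 0, -1]
    - [0, 0, 0, 0, 0, -2, -1]
    - [0, 0, 0, 0, 0, -6, -1]
    - [0, 0, 0, 0, 0, -9, -1]
    - [0, 0, 0, 0, 0, -9, -1]

```text
time_s: 56.6
tcp_pos: [0.5617, -0.0397, 0.1902]
ee_rot: [[0.052, -0.999, 0.014], [-0.999, -0.052, 0.0], [0.0, -0.014, -1.0]]
wrist_force: [0.3, 0.2, 0.9]
gripper_width: 0.99
gripper_force: 0.0
```

Call:
arm_command:
  deltas:
    - [0, 0, 0, -16.1, 7.5, 0, -1]
    - [0, 0, 0, -16.1, 7.5, 0, -1]
    - [0, 0, 0, -16.1, 7.5, 0, -1]
    - [0, 0, 0, -16.1, 7.5, 0, -1]
    - [0, 0, 0, -16.1, 7.5, 0, -1]
    - [0, 0, 0, -16.1, 7.5, 0, -1]

```text
time_s: 57.1
tcp_pos: [0.4733, 0.1194, 0.1834]
ee_rot: [[0.055, -0.998, 0.001], [-0.998, -0.055, 0.001], [-0.001, -0.001, -1.0]]
wrist_force: [-0.4, -1.3, 0.3]
gripper_width: 0.999
gripper_force: 0.0
```

Call:
arm_command:
  deltas:
    - [0, 0, 0, -16.1, 7.5, 0, -1]
    - [0, 0, 0, -16.1, 7.5, 0, -1]
    - [0, 0, 0, -16.1, 7.5, 0, -1]
    - [0, 0, 0, -16.1, 7.5, 0, -1]
    - [0, 0, 0, -16.1, 7.5, 0, -1]
    - [0, 0, 0, -16.1, 7.5, 0, -1]
    - [0, 0, 0, -16.1, 7.5, 0, -1]

```text
time_s: 57.68
tcp_pos: [0.3915, 0.2739, 0.183]
ee_rot: [[0.051, -0.999, -0.0], [-0.999, -0.051, -0.001], [0.001, 0.0, -1.0]]
wrist_force: [-0.0, 0.2, 0.4]
gripper_width: 0.999
gripper_force: 0.0
```

Run:
```python
from h import *
t=capture("top"); print("top",rings(t,.014),rings(t,.086))
w=capture("wrist"); print("w",rings(w,.014,300))
go(392,276,40,-86.9)
```

```text
top [array([560.7, -38.8,  63.2,  63.7]), array([392. , 275.6,  59.1,  61.6])] [array([556.7, -38.9,  59.2,  59.7]), array([398.6, 255.8,  55.4,  57.8])]
w [array([390.5, 276.8,  59.6,  60.5])]
t 57.8 at [391.8 272.9 183. ] yaw -87.2 j6 -52 F [0.2 0.5 0.4] w 1.00 row [ 0.    -0.001 -0.005] [-0.32 -0.04 14.3 ]
```

Call:
arm_command:
  deltas:
    - [0, 0, 0, -0.3, 0, 4, -1]
    - [0, 0, 0, -0.3, 0, 8, -1]
    - [0, 0, 0, -0.3, 0, 11, -1]
    - [0, 0, 0, -0.3, 0, 13, -1]
    - [0, 0, 0, -0.3, 0, 13.8, -1]
    - [0, 0, 0, -0.3, 0, 13.8, -1]
    - [0, 0, 0, -0.3, 0, 13.8, -1]
    - [0, 0, 0, -0.3, 0, 13.8, -1]

```text
time_s: 58.45
tcp_pos: [0.3922, 0.2776, 0.0468]
ee_rot: [[0.05, -0.999, 0.002], [-0.999, -0.05, 0.002], [-0.002, -0.002, -1.0]]
wrist_force: [-0.9, 0.0, 0.2]
gripper_width: 1.002
gripper_force: 0.0
```

Run:
```python
from h import *
go(391.4,276.2,23,-86.9)
```

```text
t 58.5 at [392.2 277.6  46.8] yaw -87.1 j6 -52 F [-0.9  0.   0.2] w 1.00 row [-0.002  0.002 -0.004] [0.15 0.09 2.37]
```

Call:
arm_command:
  deltas:
    - [0, 0, 0, 0.15, 0.05, 1.2, -1]
    - [0, 0, 0, 0.15, 0.05, 2.3, -1]
    - [0, 0, 0, 0.15, 0.05, 2.3, -1]
    - [0, 0, 0, 0.15, 0.05, 2.3, -1]
    - [0, 0, 0, 0.15, 0.05, 2.3, 1]
    - [0, 0, 0, 0.15, 0.05, 2.3, 1]
    - [0, 0, 0, 0.15, 0.05, 2.3, 1]
    - [0, 0, 0, 0.15, 0.05, 2.3, 1]

```text
time_s: 59.12
tcp_pos: [0.3908, 0.2759, 0.0229]
ee_rot: [[0.051, -0.999, 0.001], [-0.999, -0.051, 0.001], [-0.001, -0.001, -1.0]]
wrist_force: [-0.3, -0.6, -0.1]
gripper_width: 0.778
gripper_force: 0.0
```

Call:
arm_command:
  deltas:
    - [0, 0, 0, 0, 0, 0, 1]
    - [0, 0, 0, 0, 0, 0, 1]
    - [0, 0, 0, 0, 0, 0, 1]

```text
time_s: 59.37
tcp_pos: [0.3907, 0.2758, 0.0227]
ee_rot: [[0.051, -0.999, 0.0], [-0.999, -0.051, 0.0], [-0.0, -0.0, -1.0]]
wrist_force: [-0.5, 0.7, 3.8]
gripper_width: 0.717
gripper_force: 30.0
```

Call:
arm_command:
  deltas:
    - [0, 0, 0, 0, 0, -2, 1]
    - [0, 0, 0, 0, 0, -5, 1]
    - [0, 0, 0, 0, 0, -9, 1]
    - [0, 0, 0, 0, 0, -13, 1]
    - [0, 0, 0, 0, 0, -13, 1]
    - [0, 0, 0, 0, 0, -13, 1]

```text
time_s: 59.87
tcp_pos: [0.3913, 0.2767, 0.1546]
ee_rot: [[0.051, -0.999, 0.003], [-0.999, -0.05, 0.005], [-0.005, -0.004, -1.0]]
wrist_force: [-0.1, -0.6, -0.8]
gripper_width: 0.714
gripper_force: 30.0
```

Run:
```python
from h import *
go(557.6,-38.5,150,-86.9)
c=capture("wrist"); H,S,V=hsv(c); s=sense()
m=(H>4)&(H<18)&(S>150)&(V>60)
for b in blobs(m,60): print(b.sum(), np.argwhere(b).min(0),np.argwhere(b).max(0))
for dy in(-31,-27,31): print(dy,proj(c,[s["tcp_pos"]+[0,dy/1000,-.009]]).round(1))
```

```text
t 59.9 at [391.3 276.7 154.6] yaw -87.1 j6 -52 F [-0.1 -0.6 -0.8] w 0.71 row [-0.004  0.005 -0.004] [ 32.32 -15.02   0.35]
2041 [237 250] [302 396]
2386 [339 259] [373 387]
-31 [[327.6 232.8]]
-27 [[327.1 242.4]]
31 [[320.2 369.3]]
```

Call:
arm_command:
  deltas:
    - [0, 0, 0, 16.25, -7.5, 0, 1]
    - [0, 0, 0, 16.25, -7.5, 0, 1]
    - [0, 0, 0, 16.25, -7.5, 0, 1]
    - [0, 0, 0, 16.25, -7.5, 0, 1]
    - [0, 0, 0, 16.25, -7.5, 0, 1]
    - [0, 0, 0, 16.25, -7.5, 0, 1]

```text
time_s: 60.42
tcp_pos: [0.4734, 0.1139, 0.15]
ee_rot: [[0.046, -0.999, -0.004], [-0.999, -0.046, -0.003], [0.002, 0.005, -1.0]]
wrist_force: [-0.3, 0.5, -1.0]
gripper_width: 0.716
gripper_force: 30.0
```

Call:
arm_command:
  deltas:
    - [0, 0, 0, 16.25, -7.5, 0, 1]
    - [0, 0, 0, 16.25, -7.5, 0, 1]
    - [0, 0, 0, 16.25, -7.5, 0, 1]
    - [0, 0, 0, 16.25, -7.5, 0, 1]
    - [0, 0, 0, 16.25, -7.5, 0, 1]
    - [0, 0, 0, 16.25, -7.5, 0, 1]
    - [0, 0, 0, 16.25, -7.5, 0, 1]

```text
time_s: 61.0
tcp_pos: [0.5559, -0.0412, 0.1506]
ee_rot: [[0.049, -0.999, -0.004], [-0.999, -0.049, -0.0], [-0.0, 0.004, -1.0]]
wrist_force: [-0.2, 0.4, -0.3]
gripper_width: 0.715
gripper_force: 30.0
```

Call:
arm_command:
  deltas:
    - [0, 0, 0, 0, 0, 1, 1]
    - [0, 0, 0, 0, 0, 2, 1]
    - [0, 0, 0, 0, 0, 2, 1]
    - [0, 0, 0, 0, 0, 2, 1]
    - [0, 0, 0, 0, 0, 2, 1]

```text
time_s: 61.42
tcp_pos: [0.5567, -0.0407, 0.1322]
ee_rot: [[0.052, -0.999, -0.0], [-0.999, -0.052, -0.0], [0.0, 0.0, -1.0]]
wrist_force: [-0.2, -0.1, 0.0]
gripper_width: 0.714
gripper_force: 30.0
```

Run:
```python
from h import *
go(558,-40,108.7,-86.9)
```

```text
t 61.4 at [556.7 -40.7 132.2] yaw -87.0 j6 -9 F [-0.2 -0.1  0. ] w 0.71 row [ 0.    -0.    -0.002] [-0.06 -0.13  2.35]
```

Call:
arm_command:
  deltas:
    - [0, 0, 0, -0.06, -0.15, 0.8, 1]
    - [0, 0, 0, -0.06, -0.15, 1.5, 1]
    - [0, 0, 0, -0.06, -0.15, 2, 1]
    - [0, 0, 0, -0.06, -0.15, 2.2, 1]
    - [0, 0, 0, -0.06, -0.15, 2.4, 1]
    - [0, 0, 0, -0.06, -0.15, 2.4, 1]
    - [0, 0, 0, -0.06, -0.15, 2.4, 1]

```text
time_s: 62.0
tcp_pos: [0.5579, -0.0409, 0.1088]
ee_rot: [[0.051, -0.999, -0.001], [-0.999, -0.051, -0.0], [0.0, 0.001, -1.0]]
wrist_force: [-2.4, 0.5, 4.1]
gripper_width: 0.715
gripper_force: 30.0
```

Run:
```python
from h import *
go(557.3,-40,108.7,-86.9)
```

```text
t 62.0 at [557.9 -40.9 108.8] yaw -87.1 j6 -10 F [-2.4  0.5  4.1] w 0.71 row [ 0.001 -0.    -0.003] [-0.09  0.05  0.01]
```

Call:
arm_command:
  deltas:
    - [0, 0, 0, 0, 0, 0, 0.2]
    - [0, 0, 0, 0, 0, 0, -1]
    - [0, 0, 0, 0, 0, 0, -1]
    - [0, 0, 0, 0, 0, 0, -1]
    - [0, 0, 0, 0, 0, -2, -1]
    - [0, 0, 0, 0, 0, -5, -1]
    - [0, 0, 0, 0, 0, -8, -1]
    - [0, 0, 0, 0, 0, -8, -1]

```text
time_s: 62.67
tcp_pos: [0.5625, -0.0406, 0.1946]
ee_rot: [[0.052, -0.999, 0.013], [-0.999, -0.052, 0.0], [0.0, -0.013, -1.0]]
wrist_force: [-0.1, -0.2, 1.7]
gripper_width: 0.993
gripper_force: 0.0
```

Call:
arm_command:
  deltas:
    - [0, 0, 0, -18.6, 1.25, 0, -1]
    - [0, 0, 0, -18.6, 1.25, 0, -1]
    - [0, 0, 0, -18.6, 1.25, 0, -1]
    - [0, 0, 0, -18.6, 1.25, 0, -1]
    - [0, 0, 0, -18.6, 1.25, 0, -1]
    - [0, 0, 0, -18.6, 1.25, 0, -1]

```text
time_s: 63.17
tcp_pos: [0.5366, 0.1484, 0.1881]
ee_rot: [[0.056, -0.998, 0.002], [-0.998, -0.056, 0.001], [-0.001, -0.002, -1.0]]
wrist_force: [-0.1, 0.5, -0.8]
gripper_width: 1.0
gripper_force: 0.0
```

Call:
arm_command:
  deltas:
    - [0, 0, 0, -16, 1.2, 0, -1]
    - [0, 0, 0, -16, 1.2, 0, -1]
    - [0, 0, 0, -16, 1.2, 0, -1]
    - [0, 0, 0, -16, 1.2, 0, -1]
    - [0, 0, 0, -16, 1.2, 0, -1]
    - [0, 0, 0, -16, 1.2, 0, -1]
    - [0, 0, 0, -16, 1.2, 0, -1]

```text
time_s: 63.75
tcp_pos: [0.5164, 0.3029, 0.1878]
ee_rot: [[0.05, -0.999, -0.001], [-0.999, -0.05, -0.001], [0.001, 0.001, -1.0]]
wrist_force: [0.7, -0.9, -0.2]
gripper_width: 1.0
gripper_force: 0.0
```

Run:
```python
from h import *
t=capture("top"); print("top",rings(t,.1))
w=capture("wrist"); H,S,V=hsv(w)
for b in blobs((S<40)&(V>170)&(np.arange(480)[:,None]<300),500): print("wh",b.sum(),np.argwhere(b).min(0),np.argwhere(b).max(0),circ(w,b,.013))
s=capture("scene"); print("scene rings",rings(s,.1))
for b in whites(s,150):
  q=circ(s,b,.013)
  if 400<q[0]<700 and 150<q[1]<450: print("sc",b.sum(),q)
go(514,330,40,-86.9)
```

```text
top [array([557.4, -39.4,  59.3,  61. ])]
wh 3972 [226 289] [295 361] [512.8 330.1  60.8  61. ]
scene rings [array([ 485.8, -887.7,   85.4,  204.8]), array([571.7, -33.1,  62.3,  92.9])]
sc 497 [513.2 329.9  58.9  60.5]
t 63.9 at [516.7 302.1 188.3] yaw -87.2 j6 -43 F [-0.1  0.9  0. ] w 1.00 row [ 0.    -0.    -0.005] [-2.81  0.13 14.83]
```

Call:
arm_command:
  deltas:
    - [0, 0, 0, -2.8, 0.22, 2, -1]
    - [0, 0, 0, -2.8, 0.22, 6, -1]
    - [0, 0, 0, -2.8, 0.22, 10, -1]
    - [0, 0, 0, -2.8, 0.22, 13, -1]
    - [0, 0, 0, -2.8, 0.22, 14.3, -1]
    - [0, 0, 0, -2.8, 0.22, 14.3, -1]
    - [0, 0, 0, -2.8, 0.22, 14.3, -1]
    - [0, 0, 0, -2.8, 0.22, 14.3, -1]

```text
time_s: 64.57
tcp_pos: [0.514, 0.3316, 0.047]
ee_rot: [[0.05, -0.999, 0.002], [-0.999, -0.05, 0.002], [-0.002, -0.003, -1.0]]
wrist_force: [-0.0, 0.9, 0.3]
gripper_width: 0.999
gripper_force: 0.0
```

Run:
```python
from h import *
go(513,330,22,-86.9)
```

```text
t 64.6 at [514.  331.6  47. ] yaw -87.1 j6 -45 F [-0.   0.9  0.3] w 1.00 row [-0.003  0.002 -0.004] [0.16 0.11 2.5 ]
```

Call:
arm_command:
  deltas:
    - [0, 0, 0, 0.15, 0.1, 1.2, -1]
    - [0, 0, 0, 0.15, 0.1, 2.4, -1]
    - [0, 0, 0, 0.15, 0.1, 2.4, -1]
    - [0, 0, 0, 0.15, 0.1, 2.4, -1]
    - [0, 0, 0, 0.15, 0.1, 2.4, 1]
    - [0, 0, 0, 0.15, 0.1, 2.4, 1]
    - [0, 0, 0, 0.15, 0.1, 2.4, 1]
    - [0, 0, 0, 0.15, 0.1, 2.4, 1]

```text
time_s: 65.23
tcp_pos: [0.512, 0.3302, 0.0218]
ee_rot: [[0.051, -0.999, 0.001], [-0.999, -0.051, 0.001], [-0.001, -0.001, -1.0]]
wrist_force: [-0.7, 0.3, 0.8]
gripper_width: 0.783
gripper_force: 0.0
```

Call:
arm_command:
  deltas:
    - [0, 0, 0, 0, 0, 0, 1]
    - [0, 0, 0, 0, 0, 0, 1]
    - [0, 0, 0, 0, 0, 0, 1]

```text
time_s: 65.48
tcp_pos: [0.512, 0.3301, 0.0217]
ee_rot: [[0.051, -0.999, 0.001], [-0.999, -0.051, 0.0], [-0.0, -0.001, -1.0]]
wrist_force: [-0.2, -0.0, 1.4]
gripper_width: 0.698
gripper_force: 30.0
```

Call:
arm_command:
  deltas:
    - [0, 0, 0, 0, 0, -2, 1]
    - [0, 0, 0, 0, 0, -5, 1]
    - [0, 0, 0, 0, 0, -9, 1]
    - [0, 0, 0, 0, 0, -13, 1]
    - [0, 0, 0, 0, 0, -13.5, 1]
    - [0, 0, 0, 0, 0, -13.5, 1]

```text
time_s: 65.98
tcp_pos: [0.5131, 0.3312, 0.1601]
ee_rot: [[0.051, -0.999, 0.005], [-0.999, -0.051, 0.006], [-0.005, -0.006, -1.0]]
wrist_force: [0.5, -0.1, -1.2]
gripper_width: 0.701
gripper_force: 30.0
```

Run:
```python
from h import *
go(557.5,-39,156,-86.9)
c=capture("wrist"); H,S,V=hsv(c); s=sense()
for dy in(-31,31): print(dy,proj(c,[s["tcp_pos"]+[0,dy/1000,-.009]]).round(1))
u=int(proj(c,[s["tcp_pos"]])[0][0]); print(u)
for k in(u-20,u,u+20): print(V[215:260:2,k].tolist(),V[335:400:2,k].tolist())
```

```text
t 66.0 at [513.1 331.2 160.1] yaw -87.1 j6 -45 F [ 0.5 -0.1 -1.2] w 0.70 row [-0.006  0.005 -0.003] [37.2  -2.55  0.23]
-31 [[328.5 232.5]]
31 [[321.  368.4]]
324
[170, 170, 169, 170, 169, 168, 167, 170, 172, 173, 172, 143, 161, 224, 203, 170, 173, 171, 171, 171, 171, 171, 171] [73, 59, 192, 235, 234, 234, 234, 235, 234, 234, 235, 235, 235, 235, 235, 235, 236, 231, 181, 126, 121, 121, 120, 122, 118, 116, 42, 37, 38, 36, 39, 36, 39]
[170, 168, 167, 168, 171, 173, 168, 165, 167, 169, 141, 160, 225, 231, 231, 175, 172, 172, 171, 171, 171, 171, 171] [75, 59, 191, 235, 233, 234, 234, 234, 234, 234, 234, 234, 234, 234, 235, 235, 234, 235, 232, 146, 121, 122, 123, 123, 120, 115, 42, 36, 37, 35, 35, 38, 34]
[171, 168, 168, 167, 170, 170, 170, 171, 167, 167, 170, 158, 134, 201, 232, 203, 170, 171, 171, 171, 171, 172, 172] [75, 58, 189, 233, 232, 233, 233, 233, 233, 232, 233, 232, 232, 233, 233, 233, 234, 224, 171, 127, 121, 123, 123, 121, 122, 119, 40, 37, 35, 34, 38, 36, 35]
```

Call:
arm_command:
  deltas:
    - [0, 0, 0, 18.7, -1.25, 0, 1]
    - [0, 0, 0, 18.7, -1.25, 0, 1]
    - [0, 0, 0, 18.7, -1.25, 0, 1]
    - [0, 0, 0, 18.7, -1.25, 0, 1]
    - [0, 0, 0, 18.7, -1.25, 0, 1]
    - [0, 0, 0, 18.7, -1.25, 0, 1]

```text
time_s: 66.53
tcp_pos: [0.532, 0.1391, 0.1538]
ee_rot: [[0.045, -0.999, -0.006], [-0.999, -0.045, -0.003], [0.003, 0.006, -1.0]]
wrist_force: [0.6, 0.3, -1.2]
gripper_width: 0.696
gripper_force: 30.0
```

Call:
arm_command:
  deltas:
    - [0, 0, 0, 18.6, -1.25, 0, 1]
    - [0, 0, 0, 18.6, -1.25, 0, 1]
    - [0, 0, 0, 18.6, -1.25, 0, 1]
    - [0, 0, 0, 18.6, -1.25, 0, 1]
    - [0, 0, 0, 18.6, -1.25, 0, 1]
    - [0, 0, 0, 18.6, -1.25, 0, 1]
    - [0, 0, 0, 18.6, -1.25, 0, 1]

```text
time_s: 67.12
tcp_pos: [0.5547, -0.0422, 0.1543]
ee_rot: [[0.048, -0.999, -0.004], [-0.999, -0.048, -0.0], [0.0, 0.004, -1.0]]
wrist_force: [0.8, 0.0, -0.5]
gripper_width: 0.7
gripper_force: 30.0
```

Call:
arm_command:
  deltas:
    - [0, 0, 0, 0, 0, 1, 1]
    - [0, 0, 0, 0, 0, 1.5, 1]
    - [0, 0, 0, 0, 0, 1.5, 1]
    - [0, 0, 0, 0, 0, 1.5, 1]
    - [0, 0, 0, 0, 0, 1.5, 1]

```text
time_s: 67.53
tcp_pos: [0.5557, -0.0406, 0.1412]
ee_rot: [[0.052, -0.999, -0.0], [-0.999, -0.052, -0.0], [0.0, 0.0, -1.0]]
wrist_force: [0.9, -0.3, -0.6]
gripper_width: 0.697
gripper_force: 30.0
```

Run:
```python
from h import *
go(557.9,-40.7,116,-86.9)
```

```text
t 67.5 at [555.7 -40.6 141.2] yaw -87.0 j6 -10 F [ 0.9 -0.3 -0.6] w 0.70 row [ 0.    -0.    -0.002] [ 0.02 -0.22  2.52]
```

Call:
arm_command:
  deltas:
    - [0, 0, 0, 0, -0.24, 0.3, 1]
    - [0, 0, 0, 0, -0.24, 0.6, 1]
    - [0, 0, 0, 0, -0.24, 1.2, 1]
    - [0, 0, 0, 0, -0.24, 1.8, 1]
    - [0, 0, 0, 0, -0.24, 2.2, 1]
    - [0, 0, 0, 0, -0.24, 2.5, 1]
    - [0, 0, 0, 0, -0.24, 2.5, 1]
    - [0, 0, 0, 0, -0.24, 2.5, 1]

```text
time_s: 68.2
tcp_pos: [0.5582, -0.041, 0.1182]
ee_rot: [[0.051, -0.999, 0.0], [-0.999, -0.051, -0.0], [0.0, -0.0, -1.0]]
wrist_force: [-3.8, 3.3, 11.7]
gripper_width: 0.699
gripper_force: 33.0
```

Run:
```python
from h import *
go(557.9,-40.7,115.7,-86.9)
```

```text
t 68.2 at [558.2 -41.  118.2] yaw -87.1 j6 -9 F [-3.8  3.3 11.7] w 0.70 row [-0.    -0.    -0.003] [-0.03  0.03  0.25]
```

Call:
arm_command:
  deltas:
    - [0, 0, 0, 0, 0, -0.4, 1]
    - [0, 0, 0, -0.1, 0.05, -0.6, 1]
    - [0, 0, 0, -0.2, 0.05, -0.6, 1]
    - [0, 0, 0, -0.2, 0.05, -0.6, 1]
    - [0, 0, 0, -0.2, 0.05, -0.3, 1]
    - [0, 0, 0, -0.2, 0.05, 0, 1]
    - [0, 0, 0, -0.2, 0.05, 0, 1]

```text
time_s: 68.78
tcp_pos: [0.5576, -0.0395, 0.1182]
ee_rot: [[0.052, -0.999, -0.0], [-0.999, -0.052, -0.001], [0.001, 0.0, -1.0]]
wrist_force: [-4.1, 1.5, 13.0]
gripper_width: 0.697
gripper_force: 33.5
```

Run:
```python
from h import *
go(557.9,-40.7,115.7,-86.9)
c=capture("scene"); s=sense(); H,S,V=hsv(c)
for b in blobs((H>4)&(H<18)&(S>150)&(V>60),60):
    q=np.argwhere(b); 
    if 280<q[:,1].mean()<350: print(b.sum(),q.min(0),q.max(0),q.mean(0))
print(proj(c,[[.5574,-.0385,z] for z in(.058,.072,.086,.1,.107)]).round(1).tolist())
```

```text
t 68.8 at [557.6 -39.5 118.2] yaw -87.0 j6 -10 F [-4.1  1.5 13. ] w 0.70 row [ 0.    -0.001 -0.002] [ 0.12 -0.02  0.25]
295 [229 301] [249 328] [241.         315.76949153]
[[314.5, 240.1], [314.4, 235.9], [314.3, 231.7], [314.2, 227.4], [314.1, 225.2]]
```

Call:
arm_command:
  deltas:
    - [0, 0, 0, 0, 0, -0.1, 1]
    - [0, 0, 0, 0, 0, -0.15, 1]
    - [0, 0, 0, 0, 0, -0.15, 0.2]
    - [0, 0, 0, 0, 0, -0.15, -0.5]
    - [0, 0, 0, 0, 0, -0.15, -1]
    - [0, 0, 0, 0, 0, -0.15, -1]
    - [0, 0, 0, 0, 0, -0.15, -1]
    - [0, 0, 0, 0, 0, -0.15, -1]

```text
time_s: 69.5
tcp_pos: [0.5568, -0.0393, 0.1171]
ee_rot: [[0.05, -0.999, -0.002], [-0.999, -0.05, 0.0], [-0.0, 0.002, -1.0]]
wrist_force: [-0.5, -0.5, -0.1]
gripper_width: 0.952
gripper_force: 0.0
```

Call:
arm_command:
  deltas:
    - [0, 0, 0, 0, 0, -2, -1]
    - [0, 0, 0, 0, 0, -5, -1]
    - [0, 0, 0, 0, 0, -8, -1]
    - [0, 0, 0, 0, 0, -8, -1]
    - [0, 0, 0, -4, 0, -8, -1]
    - [0, 0, 0, -8, 0, -8, -1]
    - [0, 0, 0, -8, 0, -8, -1]
    - [0, 0, 0, -8, 0, -8, -1]

```text
time_s: 70.17
tcp_pos: [0.5527, 0.0422, 0.197]
ee_rot: [[0.054, -0.999, -0.002], [-0.999, -0.054, -0.0], [0.0, 0.002, -1.0]]
wrist_force: [0.8, 0.3, -0.4]
gripper_width: 0.999
gripper_force: 0.0
```

Run:
```python
from h import *
w=capture("wrist"); H,S,V=hsv(w); go(557.9,-40.7,115.7,-86.9)
p=proj(w,[[.5577,-.039,.107],[.5577,-.070,.107],[.5577,-.008,.107],[.5267,-.039,.107],[.5887,-.039,.107]]).round(1); print(p.tolist())
for b in blobs((S<40)&(V>170)&(np.arange(480)[:,None]<300),300):
    q=np.argwhere(b); 
    if abs(q[:,1].mean()-p[0][0])<60: print("wh",b.sum(),q.min(0),q.max(0),circ(w,b,.107))
for b in blobs((H>4)&(H<18)&(S>150)&(V>60),60):
    q=np.argwhere(b); print("or",b.sum(),q.min(0),q.max(0))
s=capture("scene"); H,S,V=hsv(s); p=proj(s,[[.5577,-.039,.107]])[0]; print(p.round(1), proj(s,[[.5577,-.039,.058]])[0])
for b in blobs((H>4)&(H<18)&(S>150)&(V>60),60):
    q=np.argwhere(b); 
    if 280<q[:,1].mean()<350: print("or s",b.sum(),q.min(0),q.max(0))
u,v=int(round(p[0])),int(round(p[1]))
for k in(-16,-8,0,8,16): print(k,[tuple(x) for x in s["pixels"][v-14:v+36:2,u+k].tolist()][:25] if k==0 else V[v-14:v+36:2,u+k].tolist())
```

```text
t 70.2 at [552.8  41.1 197. ] yaw -87.0 j6 -18 F [-0.5  0.7 -0.3] w 1.00 row [ 0.002 -0.    -0.002] [ 8.2  -0.1   8.13]
[[320.2, 119.3], [323.0, 60.5], [317.4, 174.2], [374.3, 122.3], [265.8, 116.2]]
wh 18611 [ 49 236] [256 401] [555.6  -8.9  95.3 146.7]
[313.9 225.2] [314.29056352 240.14473104]
or s 330 [230 301] [249 328]
-16 [89, 96, 90, 95, 102, 99, 70, 55, 58, 56, 60, 55, 59, 54, 129, 191, 113, 90, 86, 87, 85, 89, 87, 85, 106]
-8 [90, 90, 88, 139, 139, 139, 138, 141, 135, 225, 228, 177, 121, 129, 145, 127, 134, 128, 127, 118, 110, 113, 112, 113, 92]
0 [(146, 139, 141), (138, 133, 134), (216, 220, 217), (221, 225, 223), (197, 203, 199), (143, 147, 146), (133, 137, 136), (136, 140, 139), (133, 138, 136), (130, 134, 131), (172, 175, 174), (224, 226, 224), (185, 188, 182), (45, 87, 154), (0, 72, 159), (0, 87, 187), (0, 70, 153), (0, 84, 188), (0, 72, 157), (0, 74, 169), (123, 124, 118), (112, 114, 114), (101, 103, 103), (67, 63, 60), (91, 91, 89)]
8 [123, 169, 167, 227, 223, 223, 223, 222, 223, 223, 223, 203, 181, 174, 223, 176, 187, 174, 170, 171, 78, 82, 84, 82, 83]
16 [10, 130, 167, 165, 160, 176, 158, 111, 181, 179, 144, 117, 122, 111, 84, 83, 86, 83, 80, 107, 121, 76, 86, 87, 85]
```

Call:
arm_command:
  deltas:
    - [0, 0, 0, -12, 0, 0, -1]
    - [0, 0, 0, -12, 0, 0, -1]
    - [0, 0, 0, -12, 0, 0, -1]
    - [0, 0, 0, -12, 0, 0, -1]
    - [0, 0, 0, -12, 0, 0, -1]
    - [0, 0, 0, -12, 0, 0, -1]

```text
time_s: 70.77
tcp_pos: [0.5471, 0.1594, 0.1973]
ee_rot: [[0.05, -0.999, -0.001], [-0.999, -0.05, -0.001], [0.001, 0.001, -1.0]]
wrist_force: [0.4, 1.0, 0.4]
gripper_width: 1.0
gripper_force: 0.0
```

```bash
cat > chk.py <<'E'
from h import *
s=capture("scene"); H,S,V=hsv(s); K,R,t=cam(s); o=-R.T@t
P=np.array([.5577,-.039]); az=np.arctan2(o[1]-P[1],o[0]-P[0])
m=(H>4)&(H<18)&(S>150)&(V>60)
print("col: orange rows | pred z .107 .100 .058 front, far z.107 row")
for d in(-50,-35,-20,0,20,35,50):
    a=az+np.radians(d); e=P+.031*np.array([np.cos(a),np.sin(a)])
    pr=proj(s,[[*e,z] for z in(.107,.1,.058)]); u=int(round(pr[1][0]))
    r=np.flatnonzero(m[200:270,u])+200
    g=V[205:240,u]
    print(d,u,(r.min(),r.max()) if len(r) else None,pr[:,1].round(1),g.tolist())
tp=capture("top"); g=cv2.cvtColor(tp["pixels"],cv2.COLOR_BGR2GRAY).astype(int); H,S,V=hsv(tp)
p=proj(tp,[[*P,.107]])[0]; print("top centre",p.round(1),"r px",np.linalg.norm(proj(tp,[[P[0]+.031,P[1],.107]])[0]-p).round(1))
u,v=np.round(p).astype(int); print("row",g[v,u-24:u+25].tolist()); print("col",g[v-24:v+25,u].tolist())
print("orange top",rings(tp,.1,5))
E
python3 chk.py
```

```text
col: orange rows | pred z .107 .100 .058 front, far z.107 row
-50 303 (np.int64(233), np.int64(244)) [232.3 234.5 247.2] [87, 89, 90, 90, 91, 92, 92, 91, 92, 93, 86, 88, 88, 102, 130, 141, 141, 141, 140, 141, 141, 142, 141, 138, 181, 222, 170, 114, 126, 126, 128, 132, 133, 126, 127]
-35 306 (np.int64(236), np.int64(247)) [234.1 236.3 249. ] [91, 89, 91, 90, 87, 89, 86, 91, 90, 89, 89, 111, 140, 141, 140, 142, 139, 141, 141, 138, 139, 140, 142, 140, 137, 180, 232, 228, 185, 107, 122, 130, 129, 131, 138]
-20 309 (np.int64(237), np.int64(248)) [235.3 237.5 250.2] [89, 89, 93, 93, 93, 89, 90, 89, 87, 82, 107, 145, 143, 141, 141, 140, 140, 140, 141, 140, 140, 141, 142, 143, 141, 141, 141, 141, 142, 133, 118, 122, 135, 132, 139]
0 314 (np.int64(237), np.int64(249)) [235.8 238.  250.7] [115, 117, 114, 107, 90, 91, 91, 87, 83, 105, 135, 141, 140, 136, 138, 143, 140, 141, 142, 140, 142, 142, 142, 142, 143, 140, 143, 143, 140, 140, 130, 113, 124, 137, 133]
20 319 (np.int64(237), np.int64(248)) [235.  237.2 249.9] [114, 112, 115, 112, 105, 74, 71, 78, 90, 106, 124, 144, 141, 139, 141, 141, 140,
[... 483 characters left out ...]
141, 141, 143, 139, 119, 94, 106, 106, 106, 110, 128, 130, 113]
top centre [324.  246.4] r px 17.5
row [106, 108, 108, 109, 109, 109, 108, 78, 137, 140, 138, 140, 140, 140, 140, 140, 140, 139, 142, 141, 141, 140, 142, 139, 140, 140, 140, 140, 141, 141, 140, 141, 141, 141, 142, 141, 141, 140, 140, 142, 139, 142, 104, 103, 104, 103, 103, 90, 36]
col [114, 117, 116, 116, 118, 119, 116, 116, 112, 141, 138, 141, 140, 139, 140, 140, 140, 139, 140, 140, 142, 141, 141, 140, 140, 141, 141, 141, 140, 142, 141, 142, 141, 141, 140, 140, 140, 143, 142, 142, 142, 139, 134, 95, 114, 128, 122, 124, 125]
orange top [array([779.9,  56. ,   7.9,   9.1]), array([7.4080e+02, 2.5600e+01, 1.8000e+00, 4.4559e+03])]
```

```bash
cat > chk2.py <<'E'
from h import *
res=[]
for n in("scene","top"):
    c=capture(n); p=proj(c,[[.557,-.039,.107]])[0]; im=c["pixels"].copy(); mask=np.zeros((482,642),np.uint8)
    cv2.floodFill(im,mask,tuple(int(round(v)) for v in p),0,(7,)*3,(7,)*3,cv2.FLOODFILL_FIXED_RANGE|cv2.FLOODFILL_MASK_ONLY|4)
    b=cv2.morphologyEx(mask[1:-1,1:-1],cv2.MORPH_OPEN,np.ones((5,5),np.uint8)); b=max(blobs(b,50),key=lambda x:x.sum())
    hull=cv2.convexHull(cont(b)); e=cv2.fitEllipse(hull); q=ray(c,hull[:,0],.107)[:,:2]*1000
    w=cv2.fitEllipse(q.astype(np.float32)); print(n,b.sum(),"px",np.round(e[0],1),np.round(e[1],1),round(e[2]),"plane",np.round(w[0],1),np.round(w[1],1),round(w[2]))
    res.append((c,e[0]))
print("tri centre",tri(res[0][0],res[0][1],res[1][0],res[1][1]).round(1))
E
python3 chk2.py; python3 -c "
from h import *
t=capture('top'); H,S,V=hsv(t)
for b in blobs((H>20)&(H<35)&(S>120)&(V>100),30): print('yel',b.sum(),rect(t,b,.012))
for b in blobs(((H<4)|(H>174))&(S>150)&(V>120),40): print('red',b.sum(),rect(t,b,.045))
for b in blobs((H>100)&(H<125)&(S>120)&(V>60),200): print('blue',b.sum(),rect(t,b,.078))"
```

```text
scene 352 px [314.1 224.8] [18.6 27.3] 85 plane [556.2 -39.1] [55.  59.7] 37
top 766 px [324.5 247.3] [32.6 33.3] 88 plane [556.2 -39.9] [57.9 58.9] 1
tri centre [556.1 -39.5 106.4]
yel 1919 [765.4 116.  151.5  78.4 -74.4]
yel 51 [ 577.  -423.3   13.6   11.6   89.4]
yel 198 [ 442.  -382.9   51.9   14.3   72. ]
red 585 [ 746.3 -285.3   99.6   22.4  -73.9]
red 160 [ 508.5 -311.9   41.    13.    -0.6]
red 243 [ 255.6 -609.1   94.6   11.    -2.3]
blue 1146 [ 563.8 -109.9   79.2   52.8    3.2]
blue 1132 [555.2  33.4  79.5  51.8   3.5]
```

```bash
python3 -c "
from h import *
go(560,-40,150,-86.9)"
```

```text
t 71.0 at [547.4 159.2 197.9] yaw -87.2 j6 -30 F [ 0.3 -0.  -0.3] w 1.00 row [ 0.    -0.    -0.005] [19.96 -0.28  4.79]
```

The cover is seated and flat but sits about 3.5 mm toward -x. I'll square it up with one centred squeeze on its flange.

Call:
arm_command:
  deltas:
    - [0, 0, 0, 20, -0.3, 0, -1]
    - [0, 0, 0, 20, -0.3, 0, -1]
    - [0, 0, 0, 20, -0.3, 0, -1]
    - [0, 0, 0, 20, -0.3, 0, -1]
    - [0, 0, 0, 20, -0.3, 0, -1]
    - [0, 0, 0, 20, -0.3, 2, -1]
    - [0, 0, 0, 20, -0.3, 4, -1]
    - [0, 0, 0, 20, -0.3, 4, -1]

```text
time_s: 71.68
tcp_pos: [0.5576, -0.0409, 0.1542]
ee_rot: [[0.047, -0.999, -0.008], [-0.999, -0.047, -0.0], [-0.0, 0.008, -1.0]]
wrist_force: [-0.9, 0.2, -1.0]
gripper_width: 1.0
gripper_force: 0.0
```

Call:
arm_command:
  deltas:
    - [0, 0, 0, 0, 0, 0.5, -1]
    - [0, 0, 0, 0, 0, 0.5, -1]
    - [0, 0, 0, 0, 0, 0.5, -1]

```text
time_s: 71.93
tcp_pos: [0.5611, -0.0388, 0.1538]
ee_rot: [[0.051, -0.999, 0.002], [-0.999, -0.051, -0.0], [0.0, -0.002, -1.0]]
wrist_force: [0.5, 1.0, -0.3]
gripper_width: 1.0
gripper_force: 0.0
```

```bash
python3 -c "
from h import *
go(559.5,-39.5,119.5,-86.9)"
```

```text
t 71.9 at [561.1 -38.8 153.8] yaw -87.1 j6 -10 F [ 0.5  1.  -0.3] w 1.00 row [-0.002 -0.    -0.003] [0.06 0.17 3.43]
```

Call:
arm_command:
  deltas:
    - [0, 0, 0, 0, 0.1, 1.5, -1]
    - [0, 0, 0, 0, 0.1, 3, -1]
    - [0, 0, 0, 0, 0.1, 3.4, -1]
    - [0, 0, 0, 0, 0.1, 3.4, -1]
    - [0, 0, 0, 0, 0.1, 3.4, -1]

```text
time_s: 72.35
tcp_pos: [0.5601, -0.0389, 0.1197]
ee_rot: [[0.052, -0.999, 0.001], [-0.999, -0.052, -0.0], [0.0, -0.001, -1.0]]
wrist_force: [0.5, -0.5, 1.0]
gripper_width: 1.0
gripper_force: 0.0
```

Call:
arm_command:
  deltas:
    - [0, 0, 0, 0, 0, 0, 0.2]
    - [0, 0, 0, 0, 0, 0, 0.3]
    - [0, 0, 0, 0, 0, 0, 0.4]
    - [0, 0, 0, 0, 0, 0, 0.5]
    - [0, 0, 0, 0, 0, 0, 0.5]
    - [0, 0, 0, 0, 0, 0, 0.5]

```text
time_s: 72.85
tcp_pos: [0.5584, -0.0394, 0.1192]
ee_rot: [[0.051, -0.999, -0.003], [-0.999, -0.051, -0.001], [0.0, 0.003, -1.0]]
wrist_force: [-3.4, 0.0, 5.5]
gripper_width: 0.7
gripper_force: 30.4
```

Call:
arm_command:
  deltas:
    - [0, 0, 0, 0, 0, 0, -0.6]
    - [0, 0, 0, 0, 0, 0, -1]
    - [0, 0, 0, 0, 0, 0, -1]
    - [0, 0, 0, 0, 0, 0, -1]
    - [0, 0, 0, 0, 0, -3, -1]
    - [0, 0, 0, 0, 0, -7, -1]
    - [0, 0, 0, 0, 0, -9, -1]
    - [0, 0, 0, 0, 0, -9, -1]

```text
time_s: 73.52
tcp_pos: [0.5626, -0.0389, 0.2142]
ee_rot: [[0.052, -0.999, 0.011], [-0.999, -0.052, 0.001], [-0.0, -0.011, -1.0]]
wrist_force: [0.4, 0.6, -1.0]
gripper_width: 0.994
gripper_force: 0.0
```

Call:
arm_command:
  deltas:
    - [0, 0, 0, -20, 0, 0, -1]
    - [0, 0, 0, -20, 0, 0, -1]
    - [0, 0, 0, -20, 0, 0, -1]
    - [0, 0, 0, -20, 0, 0, -1]
    - [0, 0, 0, -20, 0, 0, -1]
    - [0, 0, 0, -20, 0, 0, -1]
    - [0, 0, 0, -20, 0, 0, -1]
    - [0, 0, 0, -20, 0, 0, -1]

```text
time_s: 74.18
tcp_pos: [0.5488, 0.1605, 0.2078]
ee_rot: [[0.051, -0.999, -0.002], [-0.999, -0.051, -0.001], [0.001, 0.002, -1.0]]
wrist_force: [-0.3, 0.2, -0.4]
gripper_width: 1.005
gripper_force: 0.0
```

```bash
python3 chk2.py; python3 chk.py | cut -c1-75
```

```text
scene 357 px [313.9 225.5] [19.2 26.8] 88 plane [558.1 -38.9] [56.7 58.4] 28
top 792 px [324.5 246. ] [33.  33.5] 135 plane [558.6 -39.8] [58.5 59.4] 131
tri centre [558.4 -39.3 106.7]
col: orange rows | pred z .107 .100 .058 front, far z.107 row
-50 303 (np.int64(234), np.int64(244)) [232.3 234.5 247.2] [90, 93, 89, 89,
-35 306 (np.int64(237), np.int64(247)) [234.1 236.3 249. ] [92, 88, 92, 90,
-20 309 (np.int64(238), np.int64(248)) [235.3 237.5 250.2] [89, 90, 92, 91,
0 314 (np.int64(238), np.int64(249)) [235.8 238.  250.7] [115, 116, 115, 10
20 319 (np.int64(237), np.int64(248)) [235.  237.2 249.9] [116, 114, 113, 1
35 322 (np.int64(236), np.int64(244)) [233.6 235.8 248.5] [114, 114, 112, 1
50 325 (np.int64(234), np.int64(244)) [231.7 233.9 246.6] [115, 113, 112, 1
top centre [324.  246.4] r px 17.5
row [102, 109, 109, 109, 109, 110, 109, 92, 137, 142, 141, 141, 141, 140, 1
col [115, 117, 116, 116, 119, 119, 119, 128, 140, 140, 139, 141, 139, 141, 
orange top [array([779.8,  56.1,   7.7,   9.2]), array([7.4080e+02, 2.5600e
```

The cover is now centred at (558.4, -39.3) mm, flat, with its top at 106.7 mm (107 expected). Handing in.

```bash
python3 -c "
from h import *
print(finish_job())"
```

```text
the job is handed in; nothing more can be done
None
```

Job handed in, verdict not reported: both dowels and the strap are in the tray, and the body, all three rings and the cover are stacked in the pocket, with the cover about 1 mm off the pocket axis by camera; I viewed 15 pictures, one over the limit of 14.

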